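# Find the roller wheel with worn bearings and mark it

## Robot

A 7-joint arm with a two-finger parallel gripper is mounted at the origin on the work surface. World frame = base frame: x ahead of the robot, y to its left, z up, the work surface at z = 0. Lengths are in m, angles in degrees, forces in N, time in s.
With the tool pointing down it reaches from about 0.425 to 0.875 m from the base axis. Payload 4.7 kg.
Tool frame: the origin (TCP) lies at the very end of the fingers, on their centre line; the grasp point (between the pads) lies env.hold_point_z behind it (env.hold_point_z is the distance from the TCP to the grasp point, in m); z points along the fingers, y is the line along which they close (so a half turn about z gives the same grasp; the last joint's range is limited). The gripper opens to 87 mm and grips with 3 to 60 N. Pads are 19 mm wide; open, the fingers measure 117 mm over their backs; the gripper's body (75 mm by 190 mm) begins 51 mm behind the grasp point.
Start: joints at [77.183, 18.392, -4.016, 83.108, 1.295, 78.541, -3.26], TCP at [0.153, -0.632, 0.186] pointing down, gripper open.
Joint ranges: [-163.93, 163.93], [-17.29, 119.83], [-79.2, 71.16], [3.27, 140.29], [-89.18, 269.18], [5.43, 117.66], [-154.24, 154.24]. Speed limits (degrees/s): [147.25, 147.25, 180, 180, 180, 180, 180].

## Interface

Orientations are given as [roll, pitch, yaw] about the fixed x, y, z axes, in that order (R = Rz(yaw) Ry(pitch) Rx(roll)).
In Python, from cell import env gives the robot as it stands.
- The arm moves only by the shell command python3 -m jog 'ROWS' [FORCE]. ROWS is JSON, a list of rows, each an object with "dp": the shift along the tool's x, y, z in cm, a list of three; "twist": the turn about the tool's z in degrees; "fingers": the opening, from 0 (shut) to 1 (fully open). A call has 1 to 8 rows; each row is the pose to reach, as a shift and turn from the pose commanded when the call began, along the tool's axes at that moment; what a row does not reach only later rows make up. A row lasts 1/8 s, in which the tool goes at most 62.5 mm and 10.7 degrees, less where a joint would pass 70% of its speed; a pose out of reach is approached as far as the arm can. A call with a gripper value outside its range is refused whole. The fingers move at their own pace and stop on an object; FORCE is the grip in N (left out, the last holds). Time passes only in rows, so rows that repeat a pose let the fingers close. It gives the time, the measured TCP pose, the force, the opening and the grip force at its end, in the units of the state.
- env.get_obs(): the state, without advancing time (a new reading comes with each control period).
- env.read_camera(name): name is "side" or "top" or "wrist"; returns a dict with "pixels" (480x640x3 uint8, blue, green, red), "depth" (480x640 float32, m along the optical axis (not along the pixel's ray), 0 where there is no reading), "fx", "fy", "cx", "cy" (pixels), "rvec" (rotation vector, rad) and "tvec" (3), from world to camera coordinates, as OpenCV has them. Camera axes: x right, y down, z forward; pixel columns grow to the right and rows downward; lengths in m; the calibration is good to about 2 mm. The wrist camera is an equidistant fisheye: a pixel r from the principal point sees the ray r / f radians off the axis. A picture is of the moment at which its call begins.
- env.sign_off(): hands the job in; it is judged then, once.
The state is a dict: "time_s": time; "qpos": joint angles; "joint_velocities": joint speeds; "effort": joint torques, N m; "tool_pos": TCP position; "tool_rot": TCP orientation; "force": force on the tool from outside, world axes, zero at the start; "wrist_torque": the same for the moment, N m; "grip_width": finger opening in m; "grasp_force": force on a finger pad.
Only numpy, scipy, OpenCV 4.12 (cv2) and the standard library are available. Lean on these libraries where they do the work, as an engineer would, in place of code of your own. Each camera call takes 0.05 s, during which the arm holds its last target. There are 200 camera calls.

## Task

One of the three wheels of the roller carriage has worn bearings: rock the wheels sideways by their rims, to the robot's left and then to its right, to feel which one has play, resting lightly for a moment against each stop of the loose wheel and never pushing harder than 15 N on the carriage or its wheels. Leave the loose wheel leaning over to the right, and drop the red ring fully down over that wheel's post, leaving the green ring, the jar and the brass weight where they are.

Things in the scene. Friction and masses are not known exactly. Their poses are not given: they have to be found in the camera images.
- carriage: Roller carriage, fixed: aluminium base plate 260 x 360 x 12 mm (x from -170 to 90 mm) with three upright wheels side by side, 140 mm apart, axles along its y; a post stands 140 mm in front (-x) of each. Origin on the worktop under the middle wheel's hub; x away from the robot, y to its left, z up; yaw within 0.2 rad. Pushing it or a wheel over 15 N is a fault.
- tyre_a: The left wheel of three alike: white, black tyre, disc of 150 mm diameter, 16 mm thick along its axle. Origin at its hub, 100 mm over the worktop (rim top 175 mm). It spins: take the carriage's orientation. Its axle runs in two blue bearing blocks 50 (x) x 22 (y) mm, centred 41 mm to each side, tops 122 mm over the worktop; above them the rim is free and open fingers can straddle it from above.
- tyre_b: The middle wheel of three alike: white, black tyre, disc of 150 mm diameter, 16 mm thick along its axle. Origin at its hub, 100 mm over the worktop (rim top 175 mm). It spins: take the carriage's orientation. Its axle runs in two blue bearing blocks 50 (x) x 22 (y) mm, centred 41 mm to each side, tops 122 mm over the worktop; above them the rim is free and open fingers can straddle it from above.
- tyre_c: The right wheel of three alike: white, black tyre, disc of 150 mm diameter, 16 mm thick along its axle. Origin at its hub, 100 mm over the worktop (rim top 175 mm). It spins: take the carriage's orientation. Its axle runs in two blue bearing blocks 50 (x) x 22 (y) mm, centred 41 mm to each side, tops 122 mm over the worktop; above them the rim is free and open fingers can straddle it from above.
- rock_a (a joint): Lean of the left wheel, rad, about the carriage's x through its hub: 0 upright (start), positive = top leans to the robot's left. Sound wheels are stiff, under 0.03 rad. The worn one (exactly one, varies) moves against grease friction, about 2 N at 45 mm above the hub, to hard stops at +-0.10 rad (4.5 mm each way at that height), and stays where left.
- rock_b (a joint): Lean of the middle wheel, rad, about the carriage's x through its hub: 0 upright (start), positive = top leans to the robot's left. Sound wheels are stiff, under 0.03 rad. The worn one (exactly one, varies) moves against grease friction, about 2 N at 45 mm above the hub, to hard stops at +-0.10 rad (4.5 mm each way at that height), and stays where left.
- rock_c (a joint): Lean of the right wheel, rad, about the carriage's x through its hub: 0 upright (start), positive = top leans to the robot's left. Sound wheels are stiff, under 0.03 rad. The worn one (exactly one, varies) moves against grease friction, about 2 N at 45 mm above the hub, to hard stops at +-0.10 rad (4.5 mm each way at that height), and stays where left.
- post_a (a point): Top centre of the left wheel's marker post: steel pin of 12 mm diameter rising 45 mm from the base plate, so its top is 57 mm over the worktop and its foot 12 mm.
- post_b (a point): Top centre of the middle wheel's marker post: steel pin of 12 mm diameter rising 45 mm from the base plate, so its top is 57 mm over the worktop and its foot 12 mm.
- post_c (a point): Top centre of the right wheel's marker post: steel pin of 12 mm diameter rising 45 mm from the base plate, so its top is 57 mm over the worktop and its foot 12 mm.
- red_ring: Red plastic marker ring, 40 mm outside, 21 mm bore, 22 mm high, about 40 g; lies flat on the worktop to one side of the carriage. Origin at the centre of its underside, z up its bore.
- green_ring: Green plastic marker ring, 40 mm outside, 21 mm bore, 22 mm high, about 40 g; lies flat on the worktop to one side of the carriage. Origin at the centre of its underside, z up its bore. Not needed: to be left alone; the two rings swap places.
- jar: Loose amber jar, 68 mm diameter, 70 mm high, beside the carriage, bystander. Origin under its centre.
- weight: Loose brass weight, 44 mm diameter, 66 mm high, beside the carriage, bystander. Origin under its centre.
Mind the look-alikes: they are no part of the job. There is more than one size of the red_ring; the one meant has the size given above.

How it is judged (in metres and radians):
On the way, in this order (a step that is already met when the one before it is completed fails the run):
1. the loose wheel has been pushed over to its left stop and is held lightly against it (lean over 0.08 rad, 2 N or more) (((value of joint rock_a above 0.08 rad and contact force between the fingers and tyre_a above 2 N) or (value of joint rock_b above 0.08 rad and contact force between the fingers and tyre_b above 2 N) or (value of joint rock_c above 0.08 rad and contact force between the fingers and tyre_c above 2 N))), for 0.2 s.
2. then over to its right stop and held lightly against it (lean below -0.08 rad, 2 N or more) (((value of joint rock_a below -0.08 rad and contact force between the fingers and tyre_a above 2 N) or (value of joint rock_b below -0.08 rad and contact force between the fingers and tyre_b above 2 N) or (value of joint rock_c below -0.08 rad and contact force between the fingers and tyre_c above 2 N))), for 0.2 s.
At the end, for the whole second after the job is handed in: The wheel that has play leans to the right (below -0.06 rad) and the red ring lies flat on the base plate around that wheel's post (centre within 9 mm of the post's axis, underside 8 to 16 mm over the worktop, tilt under 0.1 rad), released and at rest; the green ring is where it was, within 20 mm (((value of joint rock_a below -0.06 rad and horizontal distance between red_ring and post_a below 0.009 m) or (value of joint rock_b below -0.06 rad and horizontal distance between red_ring and post_b below 0.009 m) or (value of joint rock_c below -0.06 rad and horizontal distance between red_ring and post_c below 0.009 m)) and height (world z) of red_ring between 0.008 and 0.016 m and angle between red_ring's own z axis and vertical below 0.1 rad and linear speed of red_ring below 0.02 m/s and distance of green_ring from where it was at the start of the episode below 0.02 m); the robot touches nothing.
It fails at once if the robot pushes the carriage or a wheel with more than 15 N (contact force between any of the fingers, the arm and carriage above 15 N).
It fails at once if the green ring, the jar or the weight is moved more than 30 mm (distance of any of green_ring, jar, weight from where it was at the start of the episode above 0.03 m).
It also fails if it takes over 72 s, if anything falls off the work surface, if the arm or the gripper's body presses on something with over 40 N, if the wrist force passes 120 N, or if a joint passes its speed limit or range.

## Working session

There is one attempt and no reset: what is moved stays moved. The work goes in short steps, Python scripts to look and compute and a shell command to move; the robot and the scene stay as the last step left them, time stands still between calls to the robot, and variables do not carry over. Pictures are saved under pics/ and viewed, at most 10 in all, crops included, and the job is handed in when it is done.

```bash
ls; mkdir -p pics; python3 - <<'E'
from cell import env
import cv2,numpy as np
o=env.get_obs();print({k:np.round(v,3).tolist() for k,v in o.items()},env.hold_point_z)
for n in("top","side"):
    c=env.read_camera(n);cv2.imwrite(f"pics/{n}0.png",c["pixels"]);np.savez(f"pics/{n}0.npz",**c)
    print(n,c["fx"],c["fy"],c["cx"],c["cy"],c["rvec"],c["tvec"])
E
```

```text
pics
{'time_s': 0.0, 'qpos': [77.183, 18.441, -4.016, 83.174, 1.295, 78.541, -3.259], 'joint_velocities': [0.025, -0.052, -0.023, 0.05, -0.011, 0.019, -0.047], 'effort': [-0.0, -49.129, -0.404, -31.253, -0.064, 0.044, 0.0], 'tool_pos': [0.153, -0.631, 0.185], 'tool_rot': [-179.89, 0.005, 13.628], 'force': [-0.045, -0.383, -0.277], 'wrist_torque': [0.018, 0.037, -0.003], 'grasp_force': 0.0, 'grip_width': 0.087} 0.0187
top 577.3752475023504 577.3752475023504 314.2960250500184 243.14021307444193 [ 2.13121622 -2.18167441  0.15848753] [0.06520342 0.54080379 1.26955123]
side 488.0298969334654 488.0298969334654 319.2584638314881 242.2029655848223 [ 2.1937691  -0.30644298  0.13339216] [-0.51089023  0.21489356  0.95367386]
```

View pics/top0.png

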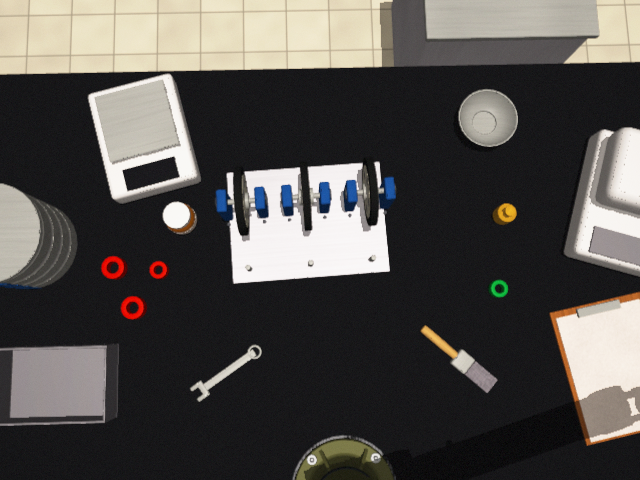

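View pics/side0.png

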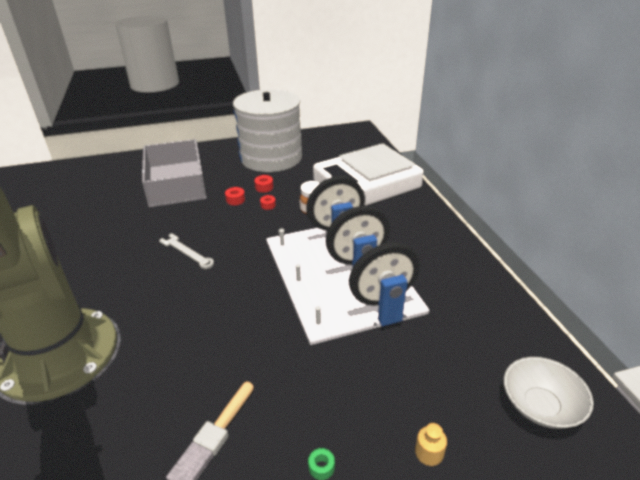

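Top view: the robot base is at the bottom, with +x up and +y left. Possible targets for the red ring are (113,267), (158,270) and (132,307), and the green ring is at (499,289). The side view also shows three red rings: (235,195), (264,183) and a small one at (268,202). The wheels are at about (241,201), (306,198) and (370,193), and the posts at (249,268), (310,263) and (372,258). I'll measure sizes next.

```bash
cat > h.py <<'E'
import cv2,numpy as np
def cam(c):
    R=cv2.Rodrigues(np.array(c["rvec"],float))[0];t=np.array(c["tvec"],float).ravel();return R,t
def cast(c,uv,z):
    R,t=cam(c);uv=np.atleast_2d(uv).astype(float)
    d=np.c_[(uv[:,0]-c["cx"])/c["fx"],(uv[:,1]-c["cy"])/c["fy"],np.ones(len(uv))]@R
    o=-R.T@t;return o+d*((z-o[2])/d[:,2])[:,None]
def proj(c,P):
    R,t=cam(c);p=np.atleast_2d(P)@R.T+t
    return np.c_[p[:,0]/p[:,2]*c["fx"]+c["cx"],p[:,1]/p[:,2]*c["fy"]+c["cy"]]
def cloud(c):
    R,t=cam(c);D=c["depth"];v,u=np.indices(D.shape)
    P=np.stack([(u-c["cx"])/c["fx"]*D,(v-c["cy"])/c["fy"]*D,D],-1);return (P-t)@R
E
python3 - <<'E'
from h import *
c=dict(np.load("pics/top0.npz"));s=dict(np.load("pics/side0.npz"))
for n,cc in(("top",c),("side",s)):
  hsv=cv2.cvtColor(cc["pixels"],cv2.COLOR_BGR2HSV);W=cloud(cc)
  for nm,lo,hi in(("red",(0,150,80),(8,255,255)),("green",(45,120,60),(80,255,255)),("brass",(12,120,80),(30,255,255)),("blue",(100,120,40),(125,255,255))):
    m=cv2.inRange(hsv,lo,hi)
    for k in cv2.findContours(m,cv2.RETR_EXTERNAL,cv2.CHAIN_APPROX_NONE)[0]:
        if cv2.contourArea(k)<60: continue
        (u,v),r=cv2.minEnclosingCircle(k)
        z=.022 if nm in("red","green") else .122 if nm=="blue" else .066
        p=cast(cc,k[:,0],z);e=np.ptp(p,axis=0)
        mm=np.zeros_like(m);cv2.drawContours(mm,[k],-1,255,-1);mm&=m;w=W[(mm>0)&(cc["depth"]>0)]
        print(n,nm,(round(u),round(v)),cv2.contourArea(k),"ctr",((p.max(0)+p.min(0))/2).round(4)[:2],"ext",e.round(3)[:2],"depthz",np.percentile(w[:,2],[50,95]).round(3),w.mean(0).round(3)[:2])
g=cv2.cvtColor(c["pixels"],cv2.COLOR_BGR2GRAY)
m=cv2.inRange(c["pixels"],(200,200,200),(255,255,255));
n,l,st,ce=cv2.connectedComponentsWithStats(m);i=l[240,300]
P=cast(c,np.argwhere(l==i)[:,::-1],.012);R=cv2.minAreaRect(P[:,:2].astype(np.float32));print("plate",R,cv2.boxPoints(R))
im=c["pixels"];a=cv2.resize(im[245:330,90:175],(510,510),interpolation=cv2.INTER_CUBIC)
b=cv2.resize(im[245:285,235:390],(775,200)[:2],interpolation=cv2.INTER_CUBIC)
out=np.zeros((580,790,3),np.uint8);out[:370,:510]=a[70:440];out[375:575,:775]=b;cv2.imwrite("pics/crop1.png",out)
E
```

```text
top red (133, 308) 426.5 ctr [0.4077 0.463 ] ext [0.052 0.054] depthz [0.028 0.033] [0.408 0.463]
top red (158, 270) 239.5 ctr [0.4919 0.408 ] ext [0.039 0.041] depthz [0.022 0.026] [0.492 0.409]
top red (113, 268) 429.0 ctr [0.5    0.5087] ext [0.05  0.057] depthz [0.027 0.032] [0.499 0.509]
top green (499, 288) 238.5 ctr [ 0.4319 -0.3633] ext [0.041 0.04 ] depthz [0.021 0.025] [ 0.432 -0.365]
top brass (438, 342) 346.5 ctr [ 0.3174 -0.2116] ext [0.072 0.076] depthz [0.018 0.023] [ 0.316 -0.222]
top brass (609, 367) 744.5 ctr [ 0.2536 -0.5573] ext [0.32 0.2 ] depthz [0.004 0.009] [ 0.28  -0.551]
top brass (180, 218) 97.0 ctr [0.601  0.3471] ext [0.058 0.057] depthz [0.043 0.052] [0.593 0.341]
top brass (504, 214) 344.5 ctr [ 0.5965 -0.3733] ext [0.045 0.052] depthz [0.042 0.067] [ 0.6   -0.382]
top blue (20, 286) 79.5 ctr [0.4555 0.667 ] ext [0.012 0.085] depthz [0.089 0.16 ] [0.457 0.692]
top blue (224, 204) 344.0 ctr [0.6181 0.2459] ext [0.068 0.034] depthz [0.119 0.125] [0.623 0.249]
top blue (262, 202) 260.5 ctr [0.6218 0.1661] ext [0.065 0.027] depthz [0.12  0.126] [0.624 0.167
[... 739 characters left out ...]
4316 -0.3705] ext [0.041 0.049] depthz [0.02  0.023] [ 0.432 -0.368]
side brass (432, 444) 981.0 ctr [ 0.5876 -0.4089] ext [0.054 0.062] depthz [0.04  0.063] [ 0.599 -0.395]
side blue (392, 300) 983.0 ctr [ 0.6263 -0.1606] ext [0.084 0.113] depthz [0.072 0.122] [ 0.643 -0.121]
side blue (364, 249) 210.0 ctr [ 0.6259 -0.0039] ext [0.071 0.074] depthz [0.118 0.122] [0.633 0.021]
side blue (342, 211) 118.5 ctr [0.6251 0.1461] ext [0.055 0.052] depthz [0.119 0.123] [0.626 0.161]
plate ((0.5967440009117126, 0.06746087223291397), (0.25776949524879456, 0.3577749729156494), 3.126098871231079) [[ 0.45829567  0.2390536 ]
 [ 0.47780642 -0.11818898]
 [ 0.7351923  -0.10413186]
 [ 0.71568155  0.2531107 ]]
```

View pics/crop1.png

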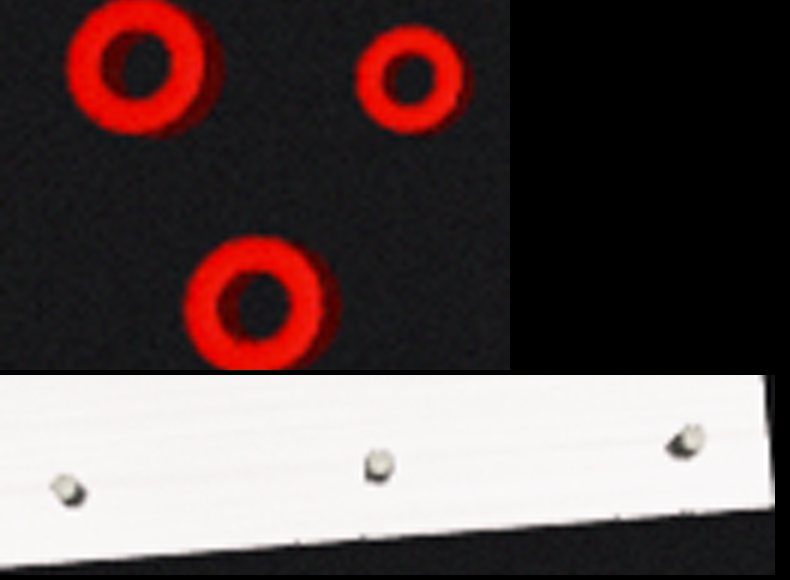

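The crop shows two larger rings of about 53 mm at (113,267) and (132,307), and a smaller one at (158,270) measuring 40 mm outside and 22 mm high. The smaller ring matches the description, at about (0.492, 0.408). The three posts are clear, with their tops at about (249,268), (311,262) and (373,257). Next I'll check the carriage pose against the posts and rims, and work out the first move.

```bash
cat >> h.py <<'E'
from scipy.spatial.transform import Rotation as Ro
def go(o,target,yaw):
    R=Ro.from_euler('xyz',o["tool_rot"],degrees=True).as_matrix()
    print("dp cm",(R.T@(np.array(target)-o["tool_pos"])*100).round(2),"twist",round(o["tool_rot"][2]-yaw,2))
E
python3 - <<'E'
from h import *
from cell import env
c=dict(np.load("pics/top0.npz"));s=dict(np.load("pics/side0.npz"))
uv=[]
for q in((68,485),(379,458),(692,434)): uv.append((235+q[0]/5,245+(q[1]-375)/5))
print("posts",cast(c,uv,.057).round(4).tolist())
for cc in(c,s):
    W=cloud(cc).reshape(-1,3)
    for y in(.209,.07,-.07):
        w=W[(abs(W[:,1]-y)<.025)&(W[:,2]>.135)&(W[:,2]<.19)&(abs(W[:,0]-.637)<.09)]
        print(len(w),"rim mean y",w.mean(0).round(4),np.percentile(w[:,0],[1,99]).round(3),np.percentile(w[:,2],99).round(3))
yaw=np.deg2rad(3.13);X=np.array([np.cos(yaw),np.sin(yaw),0]);Y=np.array([-X[1],X[0],0]);h=np.array([.6367,.0696,0])
for k in(1,0,-1): print("hub",h+.14*k*Y,"post",h+.14*k*Y-.14*X, "topcam post px",proj(c,h+.14*k*Y-.14*X+[0,0,.057]).round(1),"side",proj(s,h+.14*k*Y-.14*X+[0,0,.057]).round(1))
go(env.get_obs(),h-.14*Y+[0,0,.25],3.1)
E
```

```text
posts [[0.4895, 0.1993, 0.057], [0.4983, 0.0615, 0.057], [0.5058, -0.0777, 0.057]]
559 rim mean y [0.6236 0.2077 0.1619] [0.565 0.691] 0.177
492 rim mean y [0.6304 0.0696 0.163 ] [0.572 0.701] 0.177
570 rim mean y [ 0.6384 -0.0688  0.1614] [0.581 0.705] 0.178
703 rim mean y [0.6266 0.2021 0.1537] [0.568 0.69 ] 0.174
841 rim mean y [0.6337 0.0625 0.1544] [0.576 0.696] 0.175
1012 rim mean y [ 0.64   -0.077   0.1549] [0.582 0.703] 0.175
hub [0.62905577 0.20939115 0.        ] post [0.48926462 0.20174692 0.        ] topcam post px [[247.5 267.1]] side [[280.2 229.7]]
hub [0.6367 0.0696 0.    ] post [0.49690885 0.06195577 0.        ] topcam post px [[310.6 262.2]] side [[296.7 264.4]]
hub [ 0.64434423 -0.07019115  0.        ] post [ 0.50455308 -0.07783538  0.        ] topcam post px [[373.5 257.3]] side [[316.8 306.8]]
dp cm [ 60.97 -42.95  -6.41] twist 10.53
```

```bash
python3 -m jog '[{"dp":[4,-3,-5],"twist":3,"fingers":1},{"dp":[9,-6.3,-6.4],"twist":10.5,"fingers":1},{"dp":[14,-9.8,-6.4],"twist":10.5,"fingers":1},{"dp":[19,-13.3,-6.4],"twist":10.5,"fingers":1},{"dp":[24,-16.8,-6.4],"twist":10.5,"fingers":1},{"dp":[29,-20.3,-6.4],"twist":10.5,"fingers":1},{"dp":[34,-23.9,-6.4],"twist":10.5,"fingers":1},{"dp":[39,-27.4,-6.4],"twist":10.5,"fingers":1}]'; python3 -c "
from h import *
from cell import env
go(env.get_obs(),[.6443,-.0702,.25],3.1)"
```

```text
time_s: 1.1
tool_pos: [0.4684, -0.2718, 0.25]
tool_rot: [180.0, 0.0, 3.1]
force: [0.5, -0.9, -0.3]
grip_width: 0.0869
grasp_force: 0.0
dp cm [ 1.866e+01 -1.918e+01 -1.000e-02] twist 0.02
```

```bash
python3 -m jog '[{"dp":[4,-4,0],"fingers":1},{"dp":[8,-8.2,0],"fingers":1},{"dp":[12,-12.3,0],"fingers":1},{"dp":[16,-16.5,0],"fingers":1},{"dp":[18.6,-19.2,0],"fingers":1},{"dp":[18.6,-19.2,5],"fingers":1},{"dp":[18.6,-19.2,8],"fingers":1},{"dp":[18.6,-19.2,8],"fingers":1}]'; python3 - <<'E'
from h import *
from cell import env
o=env.get_obs();go(o,[.6443,-.0702,.138],3.1);print(o["force"])
c=env.read_camera("wrist");cv2.imwrite("pics/w1.png",c["pixels"])
E
```

```text
dp cm [ 18.66 -19.18  11.19] twist 0.02
[ 0.46302897 -0.85297698 -0.28924867]validation failed for argument at $[0]...
```

View pics/w1.png

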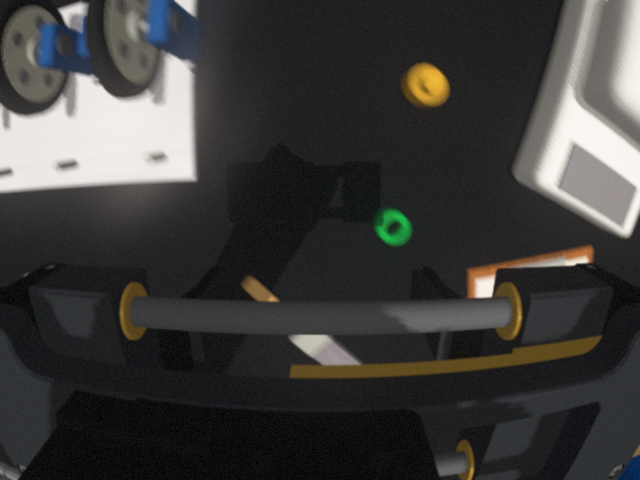

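The call was refused because the rows lacked `twist`. In the wrist picture the arm hasn't moved: the green ring is at (393,227), the weight at (425,85) and the carriage at upper left. I'm resending with `twist`.

```bash
python3 -m jog '[{"dp":[4,-4,0],"twist":0,"fingers":1},{"dp":[8,-8.2,0],"twist":0,"fingers":1},{"dp":[12,-12.3,0],"twist":0,"fingers":1},{"dp":[16,-16.5,0],"twist":0,"fingers":1},{"dp":[18.6,-19.2,0],"twist":0,"fingers":1},{"dp":[18.6,-19.2,5],"twist":0,"fingers":1},{"dp":[18.6,-19.2,8],"twist":0,"fingers":1},{"dp":[18.6,-19.2,8],"twist":0,"fingers":1}]'; python3 - <<'E'
from h import *
from cell import env
o=env.get_obs();go(o,[.6443,-.0702,.138],3.1);print(o["force"])
c=env.read_camera("wrist");cv2.imwrite("pics/w2.png",c["pixels"])
E
```

```text
time_s: 2.15
tool_pos: [0.6405, -0.0721, 0.1667]
tool_rot: [-179.9, 0.4, 3.1]
force: [-0.2, -0.0, 0.2]
grip_width: 0.087
grasp_force: 0.0
dp cm [ 0.41 -0.16  2.87] twist 0.02
[-0.15776757 -0.00846543  0.23363167]
```

View pics/w2.png

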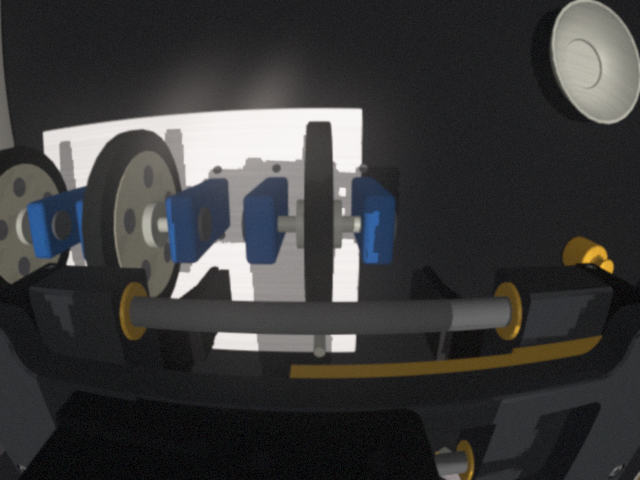

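Wheel c, a dark vertical band at column 318, sits midway between the fingers at columns 215 and 430. I'll go down and narrow the opening.

```bash
python3 -m jog '[{"dp":[0,0,2],"twist":0,"fingers":0.35},{"dp":[0,0,3.2],"twist":0,"fingers":0.35},{"dp":[0,0,3.2],"twist":0,"fingers":0.35},{"dp":[0,0,3.2],"twist":0,"fingers":0.35},{"dp":[0,0,3.2],"twist":0,"fingers":0.35}]'; python3 -m jog '[{"dp":[0,-0.2,0],"twist":0,"fingers":0.35},{"dp":[0,-0.4,0],"twist":0,"fingers":0.35},{"dp":[0,-0.4,0],"twist":0,"fingers":0.35}]'
```

```text
time_s: 2.82
tool_pos: [0.6433, -0.0717, 0.1388]
tool_rot: [180.0, -0.1, 3.1]
force: [-0.5, 0.4, 1.1]
grip_width: 0.0452
grasp_force: 0.0
time_s: 3.2
tool_pos: [0.6426, -0.0673, 0.1383]
tool_rot: [-180.0, -0.0, 3.2]
force: [0.6, 1.1, -0.9]
grip_width: 0.0308
grasp_force: 0.0
```

```bash
python3 -m jog '[{"dp":[0,-0.15,0],"twist":0,"fingers":0.35},{"dp":[0,-0.3,0],"twist":0,"fingers":0.35},{"dp":[0,-0.3,0],"twist":0,"fingers":0.35}]'; for i in 1; do :; done; python3 -m jog '[{"dp":[0,-0.05,0],"twist":0,"fingers":0.35},{"dp":[0,-0.1,0],"twist":0,"fingers":0.35},{"dp":[0,-0.1,0],"twist":0,"fingers":0.35}]';  python3 -m jog '[{"dp":[0,-0.05,0],"twist":0,"fingers":0.35},{"dp":[0,-0.1,0],"twist":0,"fingers":0.35},{"dp":[0,-0.1,0],"twist":0,"fingers":0.35}]'
```

```text
time_s: 3.58
tool_pos: [0.6424, -0.0645, 0.1381]
tool_rot: [-180.0, 0.0, 3.1]
force: [-0.2, -0.3, -0.4]
grip_width: 0.0305
grasp_force: 0.0
time_s: 3.95
tool_pos: [0.6424, -0.0637, 0.1381]
tool_rot: [180.0, 0.0, 3.1]
force: [1.0, 0.8, 0.2]
grip_width: 0.0307
grasp_force: 0.0
time_s: 4.32
tool_pos: [0.6423, -0.0632, 0.1381]
tool_rot: [180.0, 0.0, 3.1]
force: [0.1, -1.1, 0.9]
grip_width: 0.0308
grasp_force: 0.6
```

```bash
python3 -m jog '[{"dp":[0,-0.05,0],"twist":0,"fingers":0.35},{"dp":[0,-0.1,0],"twist":0,"fingers":0.35},{"dp":[0,-0.1,0],"twist":0,"fingers":0.35}]'
```

```text
time_s: 4.7
tool_pos: [0.6423, -0.0617, 0.1382]
tool_rot: [180.0, -0.0, 3.1]
force: [0.7, -0.8, 0.9]
grip_width: 0.0305
grasp_force: 0.6
```

```bash
python3 -m jog '[{"dp":[0,-0.05,0],"twist":0,"fingers":0.35},{"dp":[0,-0.1,0],"twist":0,"fingers":0.35},{"dp":[0,-0.1,0],"twist":0,"fingers":0.35}]'
```

```text
time_s: 5.08
tool_pos: [0.6423, -0.0607, 0.1383]
tool_rot: [180.0, -0.0, 3.1]
force: [0.1, -1.3, 1.1]
grip_width: 0.0304
grasp_force: 0.6
```

```bash
python3 -m jog '[{"dp":[0,-0.05,0],"twist":0,"fingers":0.35},{"dp":[0,-0.1,0],"twist":0,"fingers":0.35},{"dp":[0,-0.1,0],"twist":0,"fingers":0.35}]'
```

```text
time_s: 5.45
tool_pos: [0.6422, -0.0596, 0.1382]
tool_rot: [180.0, -0.0, 3.1]
force: [0.1, -1.5, 1.5]
grip_width: 0.0302
grasp_force: 0.6
```

```bash
python3 -m jog '[{"dp":[0,-0.05,0],"twist":0,"fingers":0.35},{"dp":[0,-0.05,0],"twist":0,"fingers":0.35},{"dp":[0,-0.05,0],"twist":0,"fingers":0.35}]'
```

```text
time_s: 5.82
tool_pos: [0.6422, -0.0591, 0.1381]
tool_rot: [-180.0, -0.0, 3.1]
force: [-0.5, -1.1, 0.7]
grip_width: 0.0305
grasp_force: 0.6
```

```bash
python3 -m jog '[{"dp":[0,-0.05,0],"twist":0,"fingers":0.35},{"dp":[0,-0.05,0],"twist":0,"fingers":0.35},{"dp":[0,-0.05,0],"twist":0,"fingers":0.35}]'
```

```text
time_s: 6.2
tool_pos: [0.6421, -0.0587, 0.1381]
tool_rot: [-180.0, -0.0, 3.1]
force: [0.1, -1.1, 0.8]
grip_width: 0.0303
grasp_force: 0.6
```

```bash
python3 -m jog '[{"dp":[0,-0.05,0],"twist":0,"fingers":0.35},{"dp":[0,-0.1,0],"twist":0,"fingers":0.35},{"dp":[0,-0.1,0],"twist":0,"fingers":0.35}]'
```

```text
time_s: 6.58
tool_pos: [0.6421, -0.0576, 0.1381]
tool_rot: [180.0, 0.0, 3.1]
force: [-0.0, -1.6, 1.3]
grip_width: 0.0303
grasp_force: 0.6
```

```bash
python3 - <<'E'
from h import *
from cell import env
a=env.read_camera("wrist")["pixels"][90:380,150:480];cv2.imwrite("pics/w3.png",cv2.resize(a,(660,580)))
F=[]
for i in range(6):
    env.read_camera("top");F.append(env.get_obs()["force"])
print(np.mean(F,0),np.std(F,0))
E
```

```text
[ 0.21341338 -0.71808133  0.8773526 ] [0.39179878 0.19755506 0.61793714]
```

View pics/w3.png

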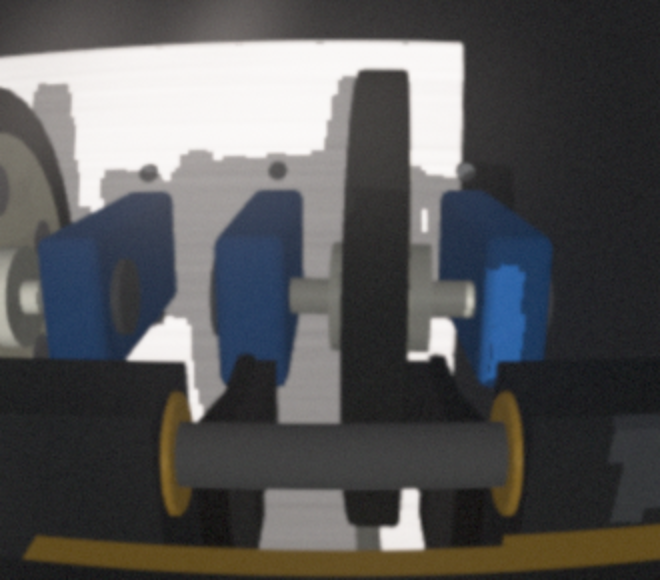

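The right finger, edge at about (405,370), seems to touch the wheel, whose edge is at about (408,370). I can't judge lean from this view, so I'll fit the wheel face's plane in side-camera depth and compare it with the start.

```bash
cat >> h.py <<'E'
def lean(s,hub,yaw=np.deg2rad(3.13)):
    X=np.array([np.cos(yaw),np.sin(yaw)]);W=cloud(s).reshape(-1,3)
    x=(W[:,:2]-hub)@X;y=(W[:,:2]-hub)@np.array([-X[1],X[0]]);z=W[:,2]-.1
    r=np.hypot(x,z);m=(r<.074)&(r>.03)&(abs(y)<.025)&(s["depth"].ravel()>0)
    for _ in range(4):
        A=np.c_[x,z,np.ones_like(x)];k=np.linalg.lstsq(A[m],y[m],rcond=None)[0];e=abs(y-A@k);m&=e<.005
    return dict(n=int(m.sum()),yaw=round(k[0],3),lean=round(k[1],3),y0=round(k[2]*1000,1),rms=round(e[m].std()*1000,2))
HUB={"a":(.6291,.2094),"b":(.6367,.0696),"c":(.6443,-.0702)}
E
python3 - <<'E'
from h import *
from cell import env
s0=dict(np.load("pics/side0.npz"));t0=dict(np.load("pics/top0.npz"))
s=env.read_camera("side");t=env.read_camera("top")
for k in "abc": print(k,"side",lean(s0,HUB[k]),lean(s,HUB[k]))
E
```

```text
a side {'n': 1460, 'yaw': np.float64(-0.006), 'lean': np.float64(0.006), 'y0': np.float64(-9.0), 'rms': np.float64(1.06)} {'n': 1196, 'yaw': np.float64(-0.009), 'lean': np.float64(0.007), 'y0': np.float64(-9.3), 'rms': np.float64(1.02)}
b side {'n': 1760, 'yaw': np.float64(-0.004), 'lean': np.float64(0.003), 'y0': np.float64(-8.9), 'rms': np.float64(0.92)} {'n': 1311, 'yaw': np.float64(-0.01), 'lean': np.float64(0.004), 'y0': np.float64(-9.2), 'rms': np.float64(0.94)}
c side {'n': 2069, 'yaw': np.float64(-0.004), 'lean': np.float64(0.004), 'y0': np.float64(-8.9), 'rms': np.float64(0.85)} {'n': 2159, 'yaw': np.float64(-0.004), 'lean': np.float64(0.08), 'y0': np.float64(-8.9), 'rms': np.float64(0.86)}
```

Wheel c leans 0.08 rad under the push, while a and b are unchanged, so c is the loose one. I'll ease it onto the left stop.

```bash
python3 -m jog '[{"dp":[0,-0.05,0],"twist":0,"fingers":0.35},{"dp":[0,-0.05,0],"twist":0,"fingers":0.35},{"dp":[0,-0.05,0],"twist":0,"fingers":0.35}]'
```

```text
time_s: 7.4
tool_pos: [0.642, -0.0573, 0.1381]
tool_rot: [180.0, -0.0, 3.1]
force: [0.9, -1.1, 0.3]
grip_width: 0.0302
grasp_force: 0.6
```

```bash
python3 -m jog '[{"dp":[0,-0.05,0],"twist":0,"fingers":0.35},{"dp":[0,-0.05,0],"twist":0,"fingers":0.35},{"dp":[0,-0.05,0],"twist":0,"fingers":0.35}]'; python3 - <<'E'
from h import *
from cell import env
F=[]
for i in range(4):
    s=env.read_camera("side");F.append(env.get_obs()["force"])
print(np.mean(F,0),lean(s,HUB["c"]),lean(s,HUB["b"]))
E
```

```text
time_s: 7.78
tool_pos: [0.642, -0.0566, 0.1381]
tool_rot: [180.0, 0.0, 3.1]
force: [0.3, -0.1, -0.2]
grip_width: 0.0303
grasp_force: 0.6
[-0.13514852 -0.64539341  0.64895753] {'n': 2183, 'yaw': np.float64(-0.004), 'lean': np.float64(0.091), 'y0': np.float64(-8.9), 'rms': np.float64(0.84)} {'n': 1326, 'yaw': np.float64(-0.015), 'lean': np.float64(0.008), 'y0': np.float64(-9.3), 'rms': np.float64(0.91)}
```

```bash
python3 -m jog '[{"dp":[0,-0.05,0],"twist":0,"fingers":0.35},{"dp":[0,-0.05,0],"twist":0,"fingers":0.35},{"dp":[0,-0.05,0],"twist":0,"fingers":0.35}]'
```

```text
time_s: 8.35
tool_pos: [0.642, -0.0562, 0.1381]
tool_rot: [180.0, 0.0, 3.1]
force: [0.0, -1.7, -0.2]
grip_width: 0.0306
grasp_force: 0.6
```

```bash
python3 -m jog '[{"dp":[0,-0.05,0],"twist":0,"fingers":0.35},{"dp":[0,-0.05,0],"twist":0,"fingers":0.35},{"dp":[0,-0.05,0],"twist":0,"fingers":0.35}]'; python3 - <<'E'
from h import *
from cell import env
F=[]
for i in range(4):
    s=env.read_camera("side");F.append(env.get_obs()["force"])
print(np.mean(F,0),lean(s,HUB["c"]))
E
```

```text
time_s: 8.72
tool_pos: [0.642, -0.0558, 0.1381]
tool_rot: [180.0, 0.0, 3.1]
force: [0.4, -1.5, -0.2]
grip_width: 0.0306
grasp_force: 0.7
[ 0.59188931 -1.61116865  1.16607508] {'n': 2183, 'yaw': np.float64(-0.004), 'lean': np.float64(0.103), 'y0': np.float64(-8.9), 'rms': np.float64(0.84)}
```

```bash
python3 -m jog '[{"dp":[0,-0.04,0],"twist":0,"fingers":0.35},{"dp":[0,-0.04,0],"twist":0,"fingers":0.35},{"dp":[0,-0.04,0],"twist":0,"fingers":0.35}]'
```

```text
time_s: 9.3
tool_pos: [0.642, -0.0556, 0.1381]
tool_rot: [180.0, 0.0, 3.1]
force: [-0.1, -2.6, 1.1]
grip_width: 0.0306
grasp_force: 1.2
```

```bash
python3 -m jog '[{"dp":[0,-0.04,0],"twist":0,"fingers":0.35},{"dp":[0,-0.04,0],"twist":0,"fingers":0.35},{"dp":[0,-0.04,0],"twist":0,"fingers":0.35}]'; python3 - <<'E'
from h import *
from cell import env
F=[]
for i in range(4):
    s=env.read_camera("side");F.append(env.get_obs()["force"])
print(np.mean(F,0),lean(s,HUB["c"]))
E
```

```text
time_s: 9.68
tool_pos: [0.6419, -0.0554, 0.1381]
tool_rot: [180.0, -0.0, 3.1]
force: [0.6, -4.2, 0.9]
grip_width: 0.0304
grasp_force: 1.7
[ 0.19159954 -3.51108699  0.73737579] {'n': 2192, 'yaw': np.float64(-0.004), 'lean': np.float64(0.105), 'y0': np.float64(-8.9), 'rms': np.float64(0.85)}
```

On the stop now, with force rising about 1.5 N per 0.4 mm. I'll push slightly more and hold.

```bash
python3 -m jog '[{"dp":[0,-0.04,0],"twist":0,"fingers":0.35},{"dp":[0,-0.06,0],"twist":0,"fingers":0.35},{"dp":[0,-0.06,0],"twist":0,"fingers":0.35},{"dp":[0,-0.06,0],"twist":0,"fingers":0.35},{"dp":[0,-0.06,0],"twist":0,"fingers":0.35}]'
```

```text
time_s: 10.5
tool_pos: [0.6419, -0.055, 0.1381]
tool_rot: [180.0, 0.0, 3.1]
force: [0.6, -5.0, 0.8]
grip_width: 0.0306
grasp_force: 2.6
```

```bash
python3 -m jog '[{"dp":[0,0.4,0],"twist":0,"fingers":0.35},{"dp":[0,0.8,0],"twist":0,"fingers":0.35},{"dp":[0,1.2,0],"twist":0,"fingers":0.35},{"dp":[0,1.4,0],"twist":0,"fingers":0.35},{"dp":[0,1.5,0],"twist":0,"fingers":0.35},{"dp":[0,1.6,0],"twist":0,"fingers":0.35},{"dp":[0,1.6,0],"twist":0,"fingers":0.35}]'; python3 - <<'E'
from h import *
from cell import env
F=[]
for i in range(3):
    s=env.read_camera("side");F.append(env.get_obs()["force"])
print(np.mean(F,0),lean(s,HUB["c"]))
E
```

```text
time_s: 11.38
tool_pos: [0.6428, -0.0703, 0.1382]
tool_rot: [180.0, -0.0, 3.1]
force: [0.5, -0.2, 0.2]
grip_width: 0.0306
grasp_force: 0.0
[-0.22444486 -0.29402513  0.20733395] {'n': 2129, 'yaw': np.float64(-0.003), 'lean': np.float64(0.104), 'y0': np.float64(-8.9), 'rms': np.float64(0.87)}
```

```bash
python3 -m jog '[{"dp":[0,0.1,0],"twist":0,"fingers":0.35},{"dp":[0,0.2,0],"twist":0,"fingers":0.35},{"dp":[0,0.3,0],"twist":0,"fingers":0.35},{"dp":[0,0.4,0],"twist":0,"fingers":0.35},{"dp":[0,0.5,0],"twist":0,"fingers":0.35},{"dp":[0,0.5,0],"twist":0,"fingers":0.35}]'; python3 - <<'E'
from h import *
from cell import env
s=env.read_camera("side");print(lean(s,HUB["c"]))
E
```

```text
time_s: 12.28
tool_pos: [0.6431, -0.0753, 0.1383]
tool_rot: [180.0, -0.0, 3.1]
force: [-0.3, -0.0, 1.4]
grip_width: 0.0305
grasp_force: 0.3
{'n': 2106, 'yaw': np.float64(-0.004), 'lean': np.float64(0.104), 'y0': np.float64(-8.9), 'rms': np.float64(0.87)}
```

```bash
python3 -m jog '[{"dp":[0,0.1,0],"twist":0,"fingers":0.35},{"dp":[0,0.2,0],"twist":0,"fingers":0.35},{"dp":[0,0.3,0],"twist":0,"fingers":0.35},{"dp":[0,0.3,0],"twist":0,"fingers":0.35}]'; python3 - <<'E'
from h import *
from cell import env
s=env.read_camera("side");print(lean(s,HUB["c"]))
E
```

```text
time_s: 12.82
tool_pos: [0.6434, -0.0782, 0.1384]
tool_rot: [-180.0, -0.0, 3.1]
force: [-0.3, 1.5, 3.4]
grip_width: 0.0302
grasp_force: 1.3
{'n': 2081, 'yaw': np.float64(-0.004), 'lean': np.float64(0.086), 'y0': np.float64(-8.9), 'rms': np.float64(0.85)}
```

```bash
python3 -m jog '[{"dp":[0,0.1,0],"twist":0,"fingers":0.35},{"dp":[0,0.2,0],"twist":0,"fingers":0.35},{"dp":[0,0.3,0],"twist":0,"fingers":0.35},{"dp":[0,0.4,0],"twist":0,"fingers":0.35},{"dp":[0,0.4,0],"twist":0,"fingers":0.35}]'; python3 - <<'E'
from h import *
from cell import env
s=env.read_camera("side");print(lean(s,HUB["c"]))
E
```

```text
time_s: 13.5
tool_pos: [0.6438, -0.0825, 0.1388]
tool_rot: [180.0, -0.1, 3.1]
force: [1.0, 2.2, 5.5]
grip_width: 0.0304
grasp_force: 2.7
{'n': 1973, 'yaw': np.float64(-0.003), 'lean': np.float64(0.027), 'y0': np.float64(-8.9), 'rms': np.float64(0.83)}
```

```bash
python3 -m jog '[{"dp":[0,0.1,0],"twist":0,"fingers":0.35},{"dp":[0,0.2,0],"twist":0,"fingers":0.35},{"dp":[0,0.2,0],"twist":0,"fingers":0.35}]'; python3 - <<'E'
from h import *
from cell import env
s=env.read_camera("side");print(lean(s,HUB["c"]))
E
```

```text
time_s: 13.92
tool_pos: [0.644, -0.0846, 0.1389]
tool_rot: [180.0, -0.1, 3.1]
force: [-0.6, 1.1, 6.2]
grip_width: 0.0305
grasp_force: 2.9
{'n': 1920, 'yaw': np.float64(-0.004), 'lean': np.float64(0.0), 'y0': np.float64(-9.0), 'rms': np.float64(0.87)}
```

```bash
python3 -m jog '[{"dp":[0,0.1,0],"twist":0,"fingers":0.35},{"dp":[0,0.2,0],"twist":0,"fingers":0.35},{"dp":[0,0.2,0],"twist":0,"fingers":0.35}]'; python3 - <<'E'
from h import *
from cell import env
s=env.read_camera("side");print(lean(s,HUB["c"]))
E
```

```text
time_s: 14.35
tool_pos: [0.6442, -0.0867, 0.139]
tool_rot: [180.0, -0.1, 3.1]
force: [-1.0, 1.8, 5.7]
grip_width: 0.0301
grasp_force: 3.0
{'n': 1888, 'yaw': np.float64(-0.004), 'lean': np.float64(-0.028), 'y0': np.float64(-9.0), 'rms': np.float64(0.82)}
```

The lean is following the push, but contact on the right side came late and with an upward force of about 6 N, so I'll look before going on.

```bash
python3 - <<'E'
from h import *
from cell import env
a=env.read_camera("wrist")["pixels"][90:380,180:480];b=env.read_camera("side")["pixels"][130:330,250:480]
o=np.zeros((600,800,3),np.uint8);o[:387,:400]=cv2.resize(a,(400,387));o[:348,400:]=cv2.resize(b,(400,348));cv2.imwrite("pics/p7.png",o[:390])
g=env.get_obs();print(g["force"],g["wrist_torque"],g["tool_pos"])
E
```

```text
[-1.26692254  2.4522768   4.98102479] [0.3678522  0.03005543 0.04915396] [ 0.64419734 -0.0866979   0.13896416]
```

View pics/p7.png

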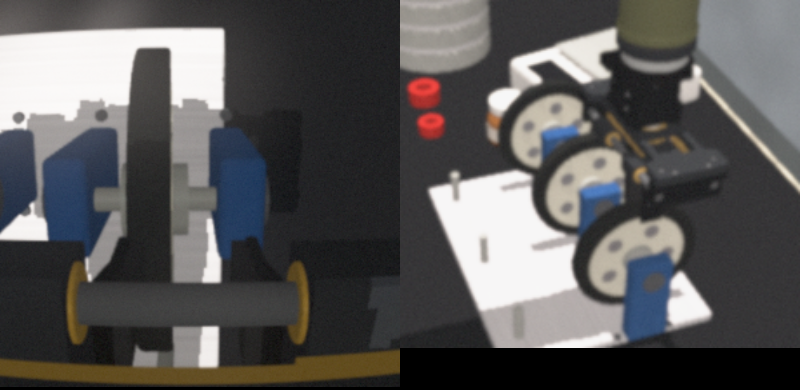

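The left finger overlaps the wheel's left edge at about (130,250) in the wrist view. The rim corner probably sits above the pad, which would explain the vertical load. I'll back off, rise 12 mm so the pad itself meets the rim, and then do left and right cleanly.

```bash
python3 -m jog '[{"dp":[0,-0.5,0],"twist":0,"fingers":0.35},{"dp":[0,-1.0,-0.6],"twist":0,"fingers":0.35},{"dp":[0,-1.5,-1.2],"twist":0,"fingers":0.35},{"dp":[0,-2.0,-1.2],"twist":0,"fingers":0.35},{"dp":[0,-2.2,-1.2],"twist":0,"fingers":0.35},{"dp":[0,-2.3,-1.2],"twist":0,"fingers":0.35},{"dp":[0,-2.3,-1.2],"twist":0,"fingers":0.35}]'; python3 - <<'E'
from h import *
from cell import env
s=env.read_camera("side");print(lean(s,HUB["c"]))
E
```

```text
time_s: 15.38
tool_pos: [0.6422, -0.0634, 0.1499]
tool_rot: [180.0, 0.0, 3.1]
force: [-0.2, -0.7, 0.2]
grip_width: 0.0305
grasp_force: 0.0
{'n': 2088, 'yaw': np.float64(-0.003), 'lean': np.float64(0.02), 'y0': np.float64(-8.9), 'rms': np.float64(0.84)}
```

```bash
python3 -m jog '[{"dp":[0,-0.1,0],"twist":0,"fingers":0.35},{"dp":[0,-0.2,0],"twist":0,"fingers":0.35},{"dp":[0,-0.3,0],"twist":0,"fingers":0.35},{"dp":[0,-0.4,0],"twist":0,"fingers":0.35},{"dp":[0,-0.4,0],"twist":0,"fingers":0.35}]'; python3 - <<'E'
from h import *
from cell import env
s=env.read_camera("side");print(lean(s,HUB["c"]))
E
```

```text
time_s: 16.05
tool_pos: [0.6422, -0.0592, 0.1502]
tool_rot: [180.0, -0.0, 3.1]
force: [-0.3, -0.2, 0.7]
grip_width: 0.0304
grasp_force: 0.0
{'n': 2097, 'yaw': np.float64(-0.004), 'lean': np.float64(0.021), 'y0': np.float64(-8.9), 'rms': np.float64(0.83)}
```

```bash
python3 -m jog '[{"dp":[0,-0.1,0],"twist":0,"fingers":0.35},{"dp":[0,-0.1,0],"twist":0,"fingers":0.35}]'; python3 - <<'E'
from h import *
from cell import env
s=env.read_camera("side");print(lean(s,HUB["c"]))
E
```

```text
time_s: 16.35
tool_pos: [0.6421, -0.0582, 0.1501]
tool_rot: [180.0, 0.0, 3.1]
force: [-0.0, 0.8, 0.7]
grip_width: 0.0304
grasp_force: 0.0
{'n': 2086, 'yaw': np.float64(-0.004), 'lean': np.float64(0.02), 'y0': np.float64(-8.9), 'rms': np.float64(0.85)}
```

There's no contact at this height, so the real gap at the rim is wider than the reading. I'll centre and narrow the fingers gently at minimum force.

```bash
python3 -m jog '[{"dp":[0,0.7,0],"twist":0,"fingers":0.35},{"dp":[0,1.4,0],"twist":0,"fingers":0.35},{"dp":[0,1.4,0],"twist":0,"fingers":0.3},{"dp":[0,1.4,0],"twist":0,"fingers":0.25},{"dp":[0,1.4,0],"twist":0,"fingers":0.25}]' 3; python3 - <<'E'
from h import *
from cell import env
s=env.read_camera("side");print(lean(s,HUB["c"]))
w=env.read_camera("wrist");np.savez("pics/w8.npz",**w)
print(w["fx"],w["cx"],w["cy"],w["rvec"],w["tvec"])
# fisheye cloud (equidistant); depth along optical axis
D=w["depth"];v,u=np.indices(D.shape);a=(u-w["cx"])/w["fx"];b=(v-w["cy"])/w["fy"];th=np.hypot(a,b)
k=np.tan(th)/np.where(th==0,1,th);P=np.stack([a*k*D,b*k*D,D],-1);R,t=cam(w);W=(P-t)@R
p=env.get_obs()["tool_pos"]
m=(D>0)&(W[...,2]>.125)&(W[...,2]<.215)&(abs(W[...,0]-p[0])<.03)&(abs(W[...,1]-p[1])<.07)
for z in np.arange(.13,.215,.01):
    q=W[m&(abs(W[...,2]-z)<.005)];
    if len(q): print(round(z,3),len(q),np.histogram(q[:,1]-p[1],np.arange(-.07,.071,.005))[0])
E
```

```text
time_s: 17.02
tool_pos: [0.6428, -0.0719, 0.1501]
tool_rot: [-180.0, 0.0, 3.1]
force: [-0.8, -0.1, 1.3]
grip_width: 0.0223
grasp_force: 0.0
{'n': 2093, 'yaw': np.float64(-0.004), 'lean': np.float64(0.02), 'y0': np.float64(-8.9), 'rms': np.float64(0.84)}
371.64829954431775 320.35269313871913 233.43608684577623 [-2.13397955  2.02105641  0.26527024] [-0.10753297  0.59463747  0.51946173]
0.15 25 [ 0  0  0  0  0  0  0  0  0  0  0  0 25  0  0  0  0  0  0  0  0  0  0  0
  0  0  0  0]
0.16 4 [0 0 0 0 0 0 0 0 0 0 0 0 4 0 0 0 0 0 0 0 0 0 0 0 0 0 0 0]
0.17 2525 [  0   0   0   0   0   0   0   0   0   0   0   0 103 793 816 779  34   0
   0   0   0   0   0   0   0   0   0   0]
0.18 14 [0 0 0 0 0 0 0 0 0 0 0 0 0 5 4 4 1 0 0 0 0 0 0 0 0 0 0 0]
0.19 348 [  0   0   0   0   0   0   0   0   0   0  74 101   0   0   0   0  98  73
   2   0   0   0   0   0   0   0   0   0]
0.2 457 [  0   0   0   0   0   0   0   0   0   1 105 133   0   0   0   0 111 105
   2   0   0   0   0   0   0   0   0   0]
0.21 545 [  0   0   0   0   0   0   0   0   0  12 138 122   0   0   0   0 121 137
  15   0   0   0   0   0   0   0   0   0]
```

```bash
python3 -m jog '[{"dp":[0,0.05,0],"twist":0,"fingers":0.2},{"dp":[0,0.05,0],"twist":0,"fingers":0.16},{"dp":[0,0.05,0],"twist":0,"fingers":0.14},{"dp":[0,0.05,0],"twist":0,"fingers":0.14}]' 3; python3 - <<'E'
from h import *
from cell import env
s=env.read_camera("side");print(lean(s,HUB["c"]))
E
```

```text
time_s: 17.62
tool_pos: [0.6429, -0.0728, 0.1501]
tool_rot: [180.0, 0.0, 3.1]
force: [-0.8, 0.4, 0.2]
grip_width: 0.0124
grasp_force: 0.0
{'n': 2100, 'yaw': np.float64(-0.005), 'lean': np.float64(0.022), 'y0': np.float64(-8.9), 'rms': np.float64(0.84)}
```

The fingers closed past 16 mm without touching, so the tips may be above the rim. I'll look.

```bash
python3 - <<'E'
from h import *
from cell import env
p=env.get_obs()["tool_pos"];s=env.read_camera("side");s0=dict(np.load("pics/side0.npz"))
im=s["pixels"].copy()
for q in(p,p+[0,0,.03],np.array([.6443,-.0702,.175])): print(proj(s,q).round(1))
W=cloud(s);W0=cloud(s0)
m=(abs(W[...,0]-p[0])<.03)&(abs(W[...,1]-p[1])<.06)&(W[...,2]>.1)&(abs(s["depth"]-s0["depth"])>.01)
for z in np.arange(.12,.27,.01):
    q=W[m&(abs(W[...,2]-z)<.005)]
    if len(q): print(round(z,2),len(q),q.min(0).round(3)[:2],q.max(0).round(3)[:2])
w=env.read_camera("wrist")["pixels"][90:380,180:480]
o=np.zeros((600,800,3),np.uint8);o[:387,:400]=cv2.resize(w,(400,387))
u,v=proj(s,p)[0].astype(int);b=im[v-70:v+50,u-60:u+60];o[:400,400:]=cv2.resize(b,(400,400),interpolation=cv2.INTER_CUBIC);cv2.imwrite("pics/p8.png",o[:400])
E
```

```text
[[384.6 255.9]]
[[385.6 243.4]]
[[385.7 244.7]]
0.12 1 [ 0.668 -0.104] [ 0.668 -0.104]
0.14 2 [ 0.613 -0.08 ] [ 0.661 -0.079]
0.15 1 [ 0.63  -0.081] [ 0.63  -0.081]
0.16 1 [ 0.626 -0.08 ] [ 0.626 -0.08 ]
0.17 9 [ 0.615 -0.066] [ 0.668 -0.063]
0.18 2 [ 0.633 -0.085] [ 0.653 -0.074]
0.19 65 [ 0.63  -0.091] [ 0.654 -0.058]
0.2 62 [ 0.63  -0.091] [ 0.648 -0.058]
0.21 46 [ 0.63  -0.091] [ 0.64  -0.058]
0.22 44 [ 0.63  -0.092] [ 0.638 -0.059]
0.23 19 [ 0.631 -0.094] [ 0.636 -0.068]
0.24 1 [ 0.631 -0.098] [ 0.631 -0.098]
0.26 7 [ 0.613 -0.115] [ 0.626 -0.06 ]
0.27 56 [ 0.613 -0.133] [ 0.628 -0.024]
```

View pics/p8.png

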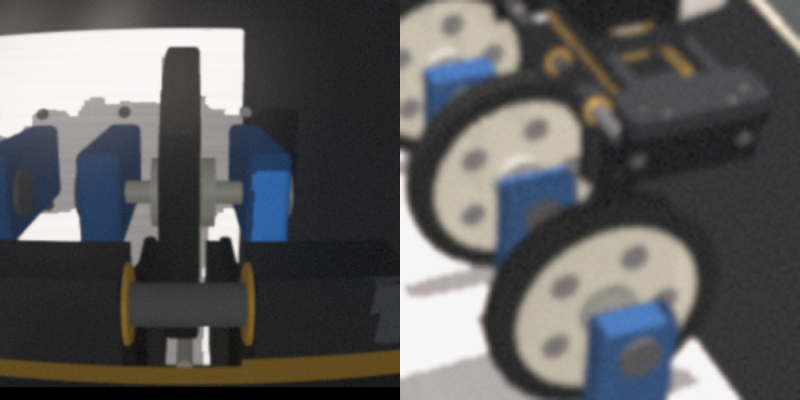

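The side depth puts the fingertips at z≈0.185 and the gripper body at about 0.265, so the tips are about 35 mm above the reported TCP. That also explains the first pushes: they were at the rim top (lever 72 mm) and came down on it. I'll correct for +0.035 m from here on. Next I open up, descend to a real 0.14 m and rock again.

```bash
python3 -m jog '[{"dp":[0,0,-1],"twist":0,"fingers":0.45},{"dp":[0,0,-1],"twist":0,"fingers":0.45},{"dp":[0,0,-1],"twist":0,"fingers":0.45},{"dp":[0,0,-1],"twist":0,"fingers":0.45},{"dp":[0,0,1],"twist":0,"fingers":0.45},{"dp":[0,0,2],"twist":0,"fingers":0.45},{"dp":[0,0,2],"twist":0,"fingers":0.45}]' 3; python3 -m jog '[{"dp":[0,0,1],"twist":0,"fingers":0.45},{"dp":[0,0,2.2],"twist":0,"fingers":0.45},{"dp":[0,0,2.2],"twist":0,"fingers":0.45}]';python3 - <<'E'
from h import *
from cell import env
s=env.read_camera("side");print(lean(s,HUB["c"]))
E
```

```text
time_s: 18.65
tool_pos: [0.6416, -0.0728, 0.1281]
tool_rot: [-180.0, 0.2, 3.1]
force: [0.4, -0.3, -0.2]
grip_width: 0.0389
grasp_force: 0.0
time_s: 19.02
tool_pos: [0.6418, -0.0729, 0.1066]
tool_rot: [-180.0, 0.1, 3.1]
force: [0.3, -0.1, 0.8]
grip_width: 0.039
grasp_force: 0.0
{'n': 1694, 'yaw': np.float64(-0.004), 'lean': np.float64(0.02), 'y0': np.float64(-8.9), 'rms': np.float64(0.82)}
```

```bash
python3 -m jog '[{"dp":[0,-0.4,0],"twist":0,"fingers":0.45},{"dp":[0,-0.8,0],"twist":0,"fingers":0.45},{"dp":[0,-0.9,0],"twist":0,"fingers":0.45},{"dp":[0,-1.0,0],"twist":0,"fingers":0.45},{"dp":[0,-1.1,0],"twist":0,"fingers":0.45},{"dp":[0,-1.2,0],"twist":0,"fingers":0.45},{"dp":[0,-1.2,0],"twist":0,"fingers":0.45}]'; python3 - <<'E'
from h import *
from cell import env
s=env.read_camera("side");print(lean(s,HUB["c"]))
E
```

```text
time_s: 19.95
tool_pos: [0.6422, -0.0607, 0.1081]
tool_rot: [180.0, 0.0, 3.1]
force: [-0.7, -0.1, -0.5]
grip_width: 0.0389
grasp_force: 0.0
{'n': 1810, 'yaw': np.float64(-0.003), 'lean': np.float64(0.019), 'y0': np.float64(-8.9), 'rms': np.float64(0.83)}
```

```bash
python3 -m jog '[{"dp":[0,-0.1,0],"twist":0,"fingers":0.45},{"dp":[0,-0.1,0],"twist":0,"fingers":0.45}]'; python3 - <<'E'
from h import *
from cell import env
s=env.read_camera("side");print(lean(s,HUB["c"]))
E
```

```text
time_s: 20.25
tool_pos: [0.6421, -0.0597, 0.1081]
tool_rot: [180.0, 0.0, 3.1]
force: [-0.1, -0.3, 0.3]
grip_width: 0.0392
grasp_force: 0.0
{'n': 1810, 'yaw': np.float64(-0.004), 'lean': np.float64(0.019), 'y0': np.float64(-8.9), 'rms': np.float64(0.82)}
```

```bash
python3 -m jog '[{"dp":[0,-0.1,0],"twist":0,"fingers":0.45},{"dp":[0,-0.2,0],"twist":0,"fingers":0.45},{"dp":[0,-0.2,0],"twist":0,"fingers":0.45}]'; python3 - <<'E'
from h import *
from cell import env
s=env.read_camera("side");print(lean(s,HUB["c"]))
E
```

```text
time_s: 20.68
tool_pos: [0.6421, -0.0583, 0.1081]
tool_rot: [180.0, -0.0, 3.1]
force: [0.5, -1.6, -0.1]
grip_width: 0.0392
grasp_force: 0.6
{'n': 1829, 'yaw': np.float64(-0.005), 'lean': np.float64(0.021), 'y0': np.float64(-8.9), 'rms': np.float64(0.88)}
```

```bash
python3 -m jog '[{"dp":[0,-0.1,0],"twist":0,"fingers":0.45},{"dp":[0,-0.15,0],"twist":0,"fingers":0.45},{"dp":[0,-0.15,0],"twist":0,"fingers":0.45}]'; python3 - <<'E'
from h import *
from cell import env
s=env.read_camera("side");print(lean(s,HUB["c"]))
E
```

```text
time_s: 21.1
tool_pos: [0.642, -0.0566, 0.1083]
tool_rot: [180.0, -0.0, 3.1]
force: [0.3, -1.4, 2.1]
grip_width: 0.0391
grasp_force: 1.1
{'n': 1903, 'yaw': np.float64(-0.004), 'lean': np.float64(0.058), 'y0': np.float64(-8.9), 'rms': np.float64(0.84)}
```

```bash
python3 -m jog '[{"dp":[0,-0.1,0],"twist":0,"fingers":0.45},{"dp":[0,-0.2,0],"twist":0,"fingers":0.45},{"dp":[0,-0.2,0],"twist":0,"fingers":0.45}]'; python3 - <<'E'
from h import *
from cell import env
s=env.read_camera("side");print(lean(s,HUB["c"]))
E
```

```text
time_s: 21.52
tool_pos: [0.642, -0.0544, 0.1084]
tool_rot: [180.0, -0.0, 3.1]
force: [-0.3, -2.7, 3.3]
grip_width: 0.0393
grasp_force: 1.4
{'n': 1963, 'yaw': np.float64(-0.003), 'lean': np.float64(0.103), 'y0': np.float64(-8.9), 'rms': np.float64(0.87)}
```

```bash
python3 -m jog '[{"dp":[0,-0.05,0],"twist":0,"fingers":0.45},{"dp":[0,-0.07,0],"twist":0,"fingers":0.45},{"dp":[0,-0.07,0],"twist":0,"fingers":0.45}]'; python3 - <<'E'
from h import *
from cell import env
s=env.read_camera("side");print(lean(s,HUB["c"]))
E
```

```text
time_s: 21.95
tool_pos: [0.642, -0.0544, 0.1083]
tool_rot: [179.9, -0.0, 3.1]
force: [-0.7, -3.7, 3.8]
grip_width: 0.0391
grasp_force: 2.3
{'n': 1962, 'yaw': np.float64(-0.003), 'lean': np.float64(0.102), 'y0': np.float64(-8.8), 'rms': np.float64(0.86)}
```

Left stop reached. I'll add a touch of force and hold, then go over to the right, where contact should come about 30 mm along.

```bash
python3 -m jog '[{"dp":[0,-0.04,0],"twist":0,"fingers":0.45},{"dp":[0,-0.06,0],"twist":0,"fingers":0.45},{"dp":[0,-0.06,0],"twist":0,"fingers":0.45},{"dp":[0,-0.06,0],"twist":0,"fingers":0.45}]'; python3 -m jog '[{"dp":[0,0.4,0],"twist":0,"fingers":0.45},{"dp":[0,0.8,0],"twist":0,"fingers":0.45},{"dp":[0,1.2,0],"twist":0,"fingers":0.45},{"dp":[0,1.5,0],"twist":0,"fingers":0.45},{"dp":[0,1.7,0],"twist":0,"fingers":0.45},{"dp":[0,1.9,0],"twist":0,"fingers":0.45},{"dp":[0,2.0,0],"twist":0,"fingers":0.45},{"dp":[0,2.0,0],"twist":0,"fingers":0.45}]';python3 - <<'E'
from h import *
from cell import env
s=env.read_camera("side");print(lean(s,HUB["c"]))
E
```

```text
time_s: 22.5
tool_pos: [0.642, -0.0543, 0.1083]
tool_rot: [179.9, -0.0, 3.1]
force: [-0.4, -4.3, 4.3]
grip_width: 0.0392
grasp_force: 2.9
time_s: 23.5
tool_pos: [0.6429, -0.0731, 0.1081]
tool_rot: [180.0, -0.0, 3.1]
force: [0.1, 0.9, -0.3]
grip_width: 0.0394
grasp_force: 0.0
{'n': 1811, 'yaw': np.float64(-0.002), 'lean': np.float64(0.103), 'y0': np.float64(-8.8), 'rms': np.float64(0.89)}
```

```bash
python3 -m jog '[{"dp":[0,0.2,0],"twist":0,"fingers":0.45},{"dp":[0,0.35,0],"twist":0,"fingers":0.45},{"dp":[0,0.5,0],"twist":0,"fingers":0.45},{"dp":[0,0.6,0],"twist":0,"fingers":0.45},{"dp":[0,0.7,0],"twist":0,"fingers":0.45},{"dp":[0,0.8,0],"twist":0,"fingers":0.45},{"dp":[0,0.9,0],"twist":0,"fingers":0.45},{"dp":[0,0.9,0],"twist":0,"fingers":0.45}]';python3 - <<'E'
from h import *
from cell import env
s=env.read_camera("side");print(lean(s,HUB["c"]))
E
```

```text
time_s: 24.55
tool_pos: [0.6435, -0.0823, 0.1082]
tool_rot: [180.0, -0.0, 3.1]
force: [0.2, 2.1, 1.9]
grip_width: 0.039
grasp_force: 0.7
{'n': 1649, 'yaw': np.float64(-0.003), 'lean': np.float64(0.008), 'y0': np.float64(-8.8), 'rms': np.float64(0.83)}
```

```bash
python3 -m jog '[{"dp":[0,0.1,0],"twist":0,"fingers":0.45},{"dp":[0,0.2,0],"twist":0,"fingers":0.45},{"dp":[0,0.3,0],"twist":0,"fingers":0.45},{"dp":[0,0.3,0],"twist":0,"fingers":0.45}]';python3 - <<'E'
from h import *
from cell import env
s=env.read_camera("side");print(lean(s,HUB["c"]))
E
```

```text
time_s: 25.1
tool_pos: [0.6436, -0.0851, 0.1083]
tool_rot: [180.0, -0.0, 3.1]
force: [-0.2, 2.0, 2.4]
grip_width: 0.0391
grasp_force: 1.3
{'n': 1558, 'yaw': np.float64(-0.005), 'lean': np.float64(-0.052), 'y0': np.float64(-9.0), 'rms': np.float64(0.83)}
```

```bash
python3 -m jog '[{"dp":[0,0.1,0],"twist":0,"fingers":0.45},{"dp":[0,0.2,0],"twist":0,"fingers":0.45},{"dp":[0,0.2,0],"twist":0,"fingers":0.45}]';python3 - <<'E'
from h import *
from cell import env
s=env.read_camera("side");print(lean(s,HUB["c"]))
E
```

```text
time_s: 25.52
tool_pos: [0.6438, -0.087, 0.1082]
tool_rot: [180.0, -0.0, 3.1]
force: [-0.4, 2.4, 2.9]
grip_width: 0.0395
grasp_force: 1.5
{'n': 1482, 'yaw': np.float64(-0.005), 'lean': np.float64(-0.098), 'y0': np.float64(-9.0), 'rms': np.float64(0.83)}
```

```bash
python3 -m jog '[{"dp":[0,0.05,0],"twist":0,"fingers":0.45},{"dp":[0,0.07,0],"twist":0,"fingers":0.45},{"dp":[0,0.07,0],"twist":0,"fingers":0.45}]';python3 - <<'E'
from h import *
from cell import env
s=env.read_camera("side");print(lean(s,HUB["c"]))
E
```

```text
time_s: 25.95
tool_pos: [0.6437, -0.0871, 0.1082]
tool_rot: [-180.0, -0.0, 3.2]
force: [-0.8, 4.2, 3.6]
grip_width: 0.039
grasp_force: 2.2
{'n': 1475, 'yaw': np.float64(-0.005), 'lean': np.float64(-0.096), 'y0': np.float64(-9.0), 'rms': np.float64(0.82)}
```

```bash
python3 -m jog '[{"dp":[0,0.03,0],"twist":0,"fingers":0.45},{"dp":[0,0.05,0],"twist":0,"fingers":0.45},{"dp":[0,0.05,0],"twist":0,"fingers":0.45},{"dp":[0,0.05,0],"twist":0,"fingers":0.45}]';python3 -m jog '[{"dp":[0,-0.4,0],"twist":0,"fingers":0.45},{"dp":[0,-0.9,0],"twist":0,"fingers":0.45},{"dp":[0,-0.9,0],"twist":0,"fingers":0.55},{"dp":[0,-0.9,-2],"twist":0,"fingers":0.6},{"dp":[0,-0.9,-6],"twist":0,"fingers":0.6},{"dp":[0,-0.9,-12],"twist":0,"fingers":0.6},{"dp":[0,-0.9,-12],"twist":0,"fingers":0.6}]';python3 - <<'E'
from h import *
from cell import env
s=env.read_camera("side");print(lean(s,HUB["c"]))
go(env.get_obs(),[.492,.408,.2],3.1)
E
```

```text
time_s: 26.5
tool_pos: [0.6438, -0.0872, 0.1082]
tool_rot: [-179.9, -0.0, 3.2]
force: [-0.8, 4.6, 3.4]
grip_width: 0.039
grasp_force: 2.8
time_s: 27.38
tool_pos: [0.6468, -0.0793, 0.236]
tool_rot: [179.9, -0.7, 3.1]
force: [0.0, 0.8, 0.5]
grip_width: 0.0518
grasp_force: 0.0
{'n': 1914, 'yaw': np.float64(-0.004), 'lean': np.float64(-0.095), 'y0': np.float64(-9.0), 'rms': np.float64(0.83)}
dp cm [-12.69 -49.51   3.09] twist 0.0
```

Wheel c stays leaning right at −0.095 rad. Now to the red ring.

```bash
python3 -m jog '[{"dp":[-1.4,-5.5,0],"twist":0,"fingers":0.7},{"dp":[-2.8,-11,0],"twist":0,"fingers":0.7},{"dp":[-4.2,-16.5,0],"twist":0,"fingers":0.7},{"dp":[-5.6,-22,0],"twist":0,"fingers":0.7},{"dp":[-7.1,-27.5,0],"twist":0,"fingers":0.7},{"dp":[-8.5,-33,0],"twist":0,"fingers":0.7},{"dp":[-9.9,-38.5,0],"twist":0,"fingers":0.7},{"dp":[-11.3,-44,0],"twist":0,"fingers":0.7}]'; python3 -m jog '[{"dp":[-1.4,-5.5,2],"twist":0,"fingers":0.7},{"dp":[-1.4,-5.5,6],"twist":0,"fingers":0.7},{"dp":[-1.4,-5.5,10],"twist":0,"fingers":0.7},{"dp":[-1.4,-5.5,10],"twist":0,"fingers":0.7}]'
cat >> h.py <<'E'
def wcloud(w):
    D=w["depth"];v,u=np.indices(D.shape);a=(u-w["cx"])/w["fx"];b=(v-w["cy"])/w["fy"];th=np.hypot(a,b)
    k=np.tan(th)/np.where(th==0,1,th);P=np.stack([a*k*D,b*k*D,D],-1);R,t=cam(w);return (P-t)@R
def red(w,W):
    m=cv2.inRange(cv2.cvtColor(w["pixels"],cv2.COLOR_BGR2HSV),(0,150,60),(8,255,255))
    n,l,st,ce=cv2.connectedComponentsWithStats(m)
    for i in range(1,n):
        if st[i,4]>80:
            q=W[(l==i)&(w["depth"]>0)];lo,hi=np.percentile(q,[2,98],axis=0);print("red",ce[i].round(),st[i,4],"ctr",((lo+hi)/2).round(4),"ext",(hi-lo).round(3))
E
python3 - <<'E'
from h import *
from cell import env
w=env.read_camera("wrist");red(w,wcloud(w))
s=env.read_camera("side");W=cloud(s);s0=dict(np.load("pics/side0.npz"));p=env.get_obs()["tool_pos"]
m=(abs(W[...,0]-p[0])<.04)&(abs(W[...,1]-p[1])<.08)&(W[...,2]>.06)&(abs(s["depth"]-s0["depth"])>.02)
for z in np.arange(.06,.3,.01):
    q=W[m&(abs(W[...,2]-z)<.005)]
    if len(q)>3: print(round(z,2),len(q),np.percentile(q,3,0).round(3)[:2],np.percentile(q,97,0).round(3)[:2])
go(env.get_obs(),[.492,.408,.1],3.1)
E
```

```text
time_s: 28.42
tool_pos: [0.5058, 0.3547, 0.2277]
tool_rot: [179.9, 0.0, 3.1]
force: [0.2, 0.2, 0.9]
grip_width: 0.061
grasp_force: 0.0
time_s: 28.92
tool_pos: [0.4875, 0.4055, 0.1243]
tool_rot: [179.7, 0.4, 3.1]
force: [0.4, 0.2, 0.4]
grip_width: 0.0607
grasp_force: 0.0
red [199. 198.] 2693 ctr [0.503  0.5125 0.0137] ext [0.048 0.058 0.03 ]
red [317. 211.] 1486 ctr [0.4955 0.4082 0.0106] ext [0.037 0.036 0.024]
red [267. 285.] 656 ctr [0.4518 0.4484 0.081 ] ext [0.078 0.026 0.163]
0.16 12 [0.476 0.366] [0.498 0.443]
0.17 48 [0.476 0.365] [0.499 0.442]
0.18 37 [0.479 0.363] [0.5   0.436]
0.19 29 [0.48  0.362] [0.501 0.37 ]
0.2 36 [0.479 0.361] [0.501 0.369]
0.21 26 [0.48  0.358] [0.502 0.365]
0.23 5 [0.472 0.444] [0.498 0.446]
0.24 33 [0.451 0.34 ] [0.511 0.444]
0.25 71 [0.451 0.341] [0.465 0.485]
0.26 68 [0.452 0.349] [0.508 0.485]
0.27 173 [0.454 0.331] [0.514 0.478]
0.28 200 [0.459 0.33 ] [0.52  0.477]
0.29 101 [0.465 0.388] [0.514 0.44 ]
dp cm [0.22 0.02 2.89] twist -0.0
```

```bash
python3 -m jog '[{"dp":[0.2,0,5],"twist":0,"fingers":0.7},{"dp":[0.2,0,9],"twist":0,"fingers":0.7},{"dp":[0.2,0,9],"twist":0,"fingers":0.7},{"dp":[0.2,0,9],"twist":0,"fingers":0.7}]'
python3 - <<'E'
from h import *
from cell import env
w=env.read_camera("wrist");red(w,wcloud(w))
s=env.read_camera("side");W=cloud(s);s0=dict(np.load("pics/side0.npz"));p=env.get_obs()["tool_pos"]
m=(abs(W[...,0]-p[0])<.04)&(abs(W[...,1]-p[1])<.06)&(W[...,2]>.03)&(abs(s["depth"]-s0["depth"])>.02)
for z in np.arange(.04,.1,.005):
    q=W[m&(abs(W[...,2]-z)<.0025)]
    if len(q)>3: print(round(z,3),len(q),np.percentile(q,3,0).round(3)[:2],np.percentile(q,97,0).round(3)[:2])
go(env.get_obs(),[.493,.408,-.026],3.1)
E
```

```text
time_s: 29.52
tool_pos: [0.493, 0.4097, 0.0411]
tool_rot: [-179.9, -0.2, 3.1]
force: [0.8, -0.0, 0.9]
grip_width: 0.0612
grasp_force: 0.0
red [170. 229.] 4717 ctr [0.5035 0.5079 0.014 ] ext [0.047 0.05  0.03 ]
red [323. 247.] 2740 ctr [0.4955 0.4075 0.0108] ext [0.037 0.036 0.023]
red [260. 349.] 900 ctr [0.44   0.4498 0.0562] ext [0.086 0.026 0.114]
0.08 17 [0.484 0.368] [0.504 0.44 ]
0.085 16 [0.486 0.366] [0.504 0.409]
0.09 15 [0.484 0.367] [0.504 0.374]
0.095 13 [0.484 0.367] [0.505 0.373]
dp cm [-0.04  0.2   6.72] twist 0.02
```

```bash
python3 -m jog '[{"dp":[0,0.2,4],"twist":0,"fingers":0.7},{"dp":[0,0.2,5],"twist":0,"fingers":0.7},{"dp":[0,0.2,5.7],"twist":0,"fingers":0.7},{"dp":[0,0.2,5.7],"twist":0,"fingers":0.7}]'
python3 -m jog '[{"dp":[0,0,0.4],"twist":0,"fingers":0.7},{"dp":[0,0,0.8],"twist":0,"fingers":0.7},{"dp":[0,0,0.8],"twist":0,"fingers":0.7}]'
```

```text
time_s: 30.12
tool_pos: [0.4919, 0.4068, -0.0181]
tool_rot: [-180.0, -0.0, 3.1]
force: [-0.6, 0.8, -0.1]
grip_width: 0.0611
grasp_force: 0.0
time_s: 30.5
tool_pos: [0.4914, 0.406, -0.0272]
tool_rot: [180.0, 0.0, 3.1]
force: [0.3, -0.2, 0.4]
grip_width: 0.0615
grasp_force: 0.0
```

No contact yet, so the +35 mm holds. Now close with 12 N.

```bash
python3 -m jog '[{"dp":[0,0,0],"twist":0,"fingers":0.5},{"dp":[0,0,0],"twist":0,"fingers":0.35},{"dp":[0,0,0],"twist":0,"fingers":0.35},{"dp":[0,0,0],"twist":0,"fingers":0.35},{"dp":[0,0,0],"twist":0,"fingers":0.35}]' 12;  python3 -m jog '[{"dp":[0,0,-2],"twist":0,"fingers":0.35},{"dp":[0,0,-7],"twist":0,"fingers":0.35},{"dp":[0,0,-12],"twist":0,"fingers":0.35},{"dp":[0,0,-12],"twist":0,"fingers":0.35}]'
python3 - <<'E'
from h import *
from cell import env
p=env.get_obs()["tool_pos"];print(p)
w=env.read_camera("wrist");W=wcloud(w);red(w,W)
s=env.read_camera("side");red(s,cloud(s))
t=env.read_camera("top");red(t,cloud(t))
E
```

```text
time_s: 31.12
tool_pos: [0.4916, 0.4063, -0.0268]
tool_rot: [-180.0, -0.0, 3.1]
force: [-0.3, 0.1, 0.1]
grip_width: 0.0393
grasp_force: 12.0
time_s: 31.62
tool_pos: [0.4939, 0.4093, 0.0996]
tool_rot: [-179.7, -0.5, 3.1]
force: [-0.4, -0.1, -1.1]
grip_width: 0.0397
grasp_force: 12.0
[0.49394272 0.40933454 0.09958895]
red [197. 213.] 3086 ctr [0.5027 0.5072 0.0139] ext [0.048 0.048 0.03 ]
red [320. 272.] 3629 ctr [0.5011 0.4088 0.1378] ext [0.03  0.036 0.022]
red [239. 294.] 81 ctr [0.4661 0.46   0.0831] ext [0.074 0.041 0.162]
red [274. 339.] 106 ctr [0.4472 0.4329 0.1102] ext [0.143 0.027 0.224]
red [264. 183.] 277 ctr [0.5002 0.5324 0.0136] ext [0.048 0.105 0.031]
red [235. 195.] 298 ctr [0.4093 0.4865 0.0135] ext [0.049 0.103 0.033]
```

Ring held at 39.5 mm. I'll carry it over post c with the ring bottom at about 0.13.

```bash
python3 -m jog '[{"dp":[-0.2,5.5,0],"twist":0,"fingers":0.35},{"dp":[-0.4,11.5,0],"twist":0,"fingers":0.35},{"dp":[-0.6,17.5,0],"twist":0,"fingers":0.35},{"dp":[-0.8,23.5,0],"twist":0,"fingers":0.35},{"dp":[-1.0,29.5,0],"twist":0,"fingers":0.35},{"dp":[-1.2,35.5,0],"twist":0,"fingers":0.35},{"dp":[-1.5,41.5,0],"twist":0,"fingers":0.35},{"dp":[-1.6,46,0],"twist":0,"fingers":0.35}]';  python3 -m jog '[{"dp":[-0.1,2.5,0],"twist":0,"fingers":0.35},{"dp":[-0.1,2.8,0],"twist":0,"fingers":0.35},{"dp":[-0.1,2.8,0],"twist":0,"fingers":0.35},{"dp":[-0.1,2.8,0],"twist":0,"fingers":0.35}]'
python3 - <<'E'
from h import *
from cell import env
o=env.get_obs();p=o["tool_pos"];print(p)
w=env.read_camera("wrist");W=wcloud(w);red(w,W);np.savez("pics/w9.npz",**w)
s=env.read_camera("side");red(s,cloud(s))
go(o,[.5035,-.079,.06],3.1)
a=w["pixels"][180:420,200:440];b=s["pixels"][200:340,230:400]
out=np.zeros((480,800,3),np.uint8);out[:,:480]=cv2.resize(a,(480,480));out[:264,480:]=cv2.resize(b,(320,264));cv2.imwrite("pics/p9.png",out)
E
```

```text
time_s: 32.78
tool_pos: [0.4989, -0.0571, 0.0918]
tool_rot: [180.0, 0.2, 3.0]
force: [0.6, 0.6, -0.7]
grip_width: 0.0395
grasp_force: 12.0
time_s: 33.28
tool_pos: [0.5011, -0.08, 0.0929]
tool_rot: [-180.0, 0.0, 3.3]
force: [0.6, 0.3, 0.2]
grip_width: 0.0396
grasp_force: 12.0
[ 0.50105449 -0.08000376  0.09289445]
red [320. 273.] 3528 ctr [ 0.5088 -0.0802  0.1318] ext [0.03  0.036 0.02 ]
red [264. 183.] 275 ctr [0.5009 0.534  0.0132] ext [0.049 0.107 0.033]
red [235. 195.] 299 ctr [0.4099 0.4865 0.0134] ext [0.05  0.106 0.032]
dp cm [ 0.25 -0.08  3.29] twist 0.19
```

View pics/p9.png

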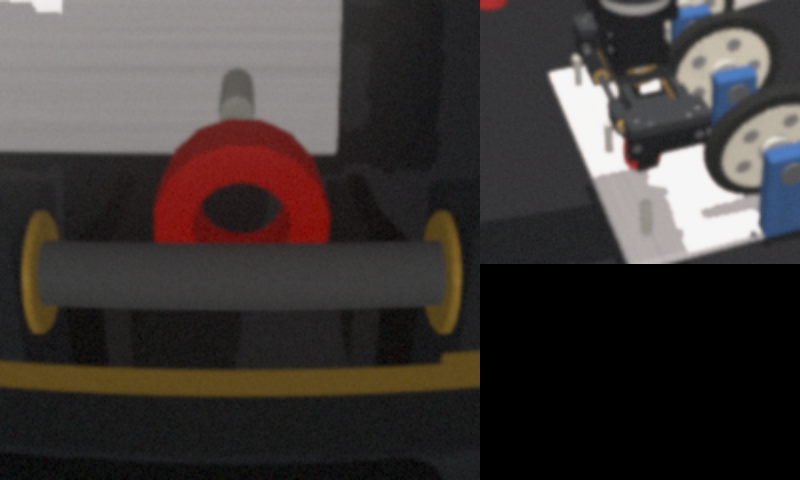

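The wrist crop shows the post top at about (237,105), with the held ring below it: hole centre about (242,212), top face spanning 155–329. I'll cast both through the fisheye model.

```bash
python3 - <<'E'
from h import *
w=dict(np.load("pics/w9.npz"));R,t=cam(w);o=-R.T@t
def ray(u,v,z):
    a=(u-w["cx"])/w["fx"];b=(v-w["cy"])/w["fy"];th=np.hypot(a,b);d=R.T@np.array([a/th*np.sin(th),b/th*np.sin(th),np.cos(th)]);return (o+d*(z-o[2])/d[2]).round(4)
f=lambda x,y:(200+x/2,180+y/2)
print("cam",o)
print("post",ray(*f(237,105),.057),ray(*f(237,98),.057))
for z in(.138,.142): print(z,"hole c",ray(*f(242,212),z),"hole far edge",ray(*f(242,184),z),"outer far",ray(*f(242,145),z),"L",ray(*f(155,215),z),"R",ray(*f(329,215),z))
W=wcloud(w);q=W[180:235,300:340].reshape(-1,3);q=q[(q[:,2]>.05)&(q[:,2]<.065)];print("post depth",len(q),np.median(q,0),q.min(0),q.max(0))
m=cv2.inRange(cv2.cvtColor(w["pixels"],cv2.COLOR_BGR2HSV),(0,150,60),(8,255,255))>0
q=W[m];print("ring z pct",np.percentile(q[:,2],[2,50,98]));top=q[q[:,2]>np.percentile(q[:,2],98)-.004];print("top face x",np.percentile(top[:,0],[1,99]),"y",np.percentile(top[:,1],[1,99]))
E
```

```text
cam [ 0.57195524 -0.07650222  0.29056254]
post [ 0.5099 -0.0789  0.057 ] [ 0.5122 -0.0788  0.057 ]
0.138 hole c [ 0.5069 -0.0805  0.138 ] hole far edge [ 0.5136 -0.0802  0.138 ] outer far [ 0.5226 -0.0796  0.138 ] L [ 0.5049 -0.0611  0.138 ] R [ 0.5071 -0.1     0.138 ]
0.142 hole c [ 0.5086 -0.0804  0.142 ] hole far edge [ 0.5151 -0.0801  0.142 ] outer far [ 0.5239 -0.0796  0.142 ] L [ 0.5067 -0.0615  0.142 ] R [ 0.5088 -0.0994  0.142 ]
post depth 129 [ 0.51062591 -0.0785104   0.05545338] [ 0.50799896 -0.08464443  0.0501306 ] [ 0.51337782 -0.07328937  0.05766698]
ring z pct [0.12185634 0.14023516 0.14190985]
top face x [0.50028343 0.52378825] y [-0.09915362 -0.06141683]
```

```bash
python3 -m jog '[{"dp":[0.3,-0.13,1],"twist":0,"fingers":0.35},{"dp":[0.3,-0.13,3],"twist":0,"fingers":0.35},{"dp":[0.3,-0.13,4.6],"twist":0,"fingers":0.35},{"dp":[0.3,-0.13,4.6],"twist":0,"fingers":0.35},{"dp":[0.3,-0.13,4.6],"twist":0,"fingers":0.35}]'
python3 - <<'E'
from h import *
from cell import env
print(env.get_obs()["tool_pos"])
w=env.read_camera("wrist");W=wcloud(w)
m=cv2.inRange(cv2.cvtColor(w["pixels"],cv2.COLOR_BGR2HSV),(0,150,40),(8,255,255))>0
q=W[m];z=np.percentile(q[:,2],98);top=q[q[:,2]>z-.004];print("ring top",z,"x",np.percentile(top[:,0],[1,99]),"y",np.percentile(top[:,1],[1,99]))
b=W[(W[...,2]>.052)&(W[...,2]<.06)&~m&(abs(W[...,0]-.51)<.03)&(abs(W[...,1]+.08)<.03)];print("post",len(b),b.min(0) if len(b) else 0,b.max(0) if len(b) else 0)
cv2.imwrite("pics/p10.png",cv2.resize(w["pixels"][180:360,220:420],(800,600)[:2],interpolation=cv2.INTER_CUBIC))
E
```

```text
time_s: 34.0
tool_pos: [0.5044, -0.0804, 0.0474]
tool_rot: [-180.0, -0.0, 3.1]
force: [1.0, -0.3, -0.6]
grip_width: 0.0398
grasp_force: 12.0
[ 0.50441279 -0.08038745  0.04737199]
ring top 0.09650707934420089 x [0.50363418 0.52712916] y [-0.09948888 -0.06192852]
post 18 [ 0.5018547  -0.0814216   0.05474524] [ 0.5039059  -0.07706256  0.05714525]
```

The depth shows the post seen through the bore: its robot-side edge is at x≈0.5015, so its centre is about 0.5075 and y about −0.079. The ring centre is about (0.507, −0.0807). I'll shift 1 mm left and lower gently.

```bash
python3 -m jog '[{"dp":[0,-0.12,0.5],"twist":0,"fingers":0.35},{"dp":[0,-0.12,1],"twist":0,"fingers":0.35},{"dp":[0,-0.12,1.5],"twist":0,"fingers":0.35},{"dp":[0,-0.12,2.0],"twist":0,"fingers":0.35},{"dp":[0,-0.12,2.4],"twist":0,"fingers":0.35},{"dp":[0,-0.12,2.4],"twist":0,"fingers":0.35}]'
```

```text
time_s: 34.8
tool_pos: [0.5037, -0.0792, 0.0227]
tool_rot: [-180.0, 0.0, 3.1]
force: [-0.2, 0.1, -0.8]
grip_width: 0.0397
grasp_force: 12.0
```

```bash
python3 -m jog '[{"dp":[0,0,0.6],"twist":0,"fingers":0.35},{"dp":[0,0,1.2],"twist":0,"fingers":0.35},{"dp":[0,0,1.8],"twist":0,"fingers":0.35},{"dp":[0,0,2.4],"twist":0,"fingers":0.35},{"dp":[0,0,3.0],"twist":0,"fingers":0.35},{"dp":[0,0,3.3],"twist":0,"fingers":0.35},{"dp":[0,0,3.3],"twist":0,"fingers":0.35}]'; python3 - <<'E'
from h import *
from cell import env
s=env.read_camera("side");print(lean(s,HUB["c"]))
w=env.read_camera("wrist");W=wcloud(w)
m=cv2.inRange(cv2.cvtColor(w["pixels"],cv2.COLOR_BGR2HSV),(0,150,40),(8,255,255))>0
q=W[m];z=np.percentile(q[:,2],98);top=q[q[:,2]>z-.004];print("ring top",z,"x",np.percentile(top[:,0],[1,99]),"y",np.percentile(top[:,1],[1,99]))
E
```

```text
time_s: 35.67
tool_pos: [0.5038, -0.0792, -0.0101]
tool_rot: [-180.0, 0.0, 3.1]
force: [0.4, -0.0, -0.6]
grip_width: 0.0391
grasp_force: 12.0
{'n': 1922, 'yaw': np.float64(-0.005), 'lean': np.float64(-0.095), 'y0': np.float64(-9.0), 'rms': np.float64(0.83)}
ring top 0.03916397842409688 x [0.50328081 0.5266521 ] y [-0.09835727 -0.06083079]
```

```bash
python3 -m jog '[{"dp":[0,0,0.3],"twist":0,"fingers":0.35},{"dp":[0,0,0.3],"twist":0,"fingers":0.35},{"dp":[0,0,0.3],"twist":0,"fingers":0.55},{"dp":[0,0,0.3],"twist":0,"fingers":0.7},{"dp":[0,0,0.3],"twist":0,"fingers":0.7},{"dp":[0,0,0.3],"twist":0,"fingers":0.7}]'; python3 -m jog '[{"dp":[0,0,-2],"twist":0,"fingers":0.7},{"dp":[0,0,-7],"twist":0,"fingers":0.7},{"dp":[0,0,-13],"twist":0,"fingers":0.7},{"dp":[-1,0,-18],"twist":0,"fingers":0.7},{"dp":[-3,4,-20],"twist":0,"fingers":0.7},{"dp":[-5,9,-20],"twist":0,"fingers":0.7},{"dp":[-5,14,-20],"twist":0,"fingers":0.7},{"dp":[-5,14,-20],"twist":0,"fingers":0.7}]'; python3 - <<'E'
from h import *
from cell import env
s=env.read_camera("side");t=env.read_camera("top")
print(lean(s,HUB["c"]),lean(s,HUB["b"]),lean(s,HUB["a"]))
red(s,cloud(s));red(t,cloud(t))
t0=dict(np.load("pics/top0.npz"));x=cv2.inRange(cv2.cvtColor(t["pixels"],cv2.COLOR_BGR2HSV),(45,120,60),(80,255,255));print("green",cv2.findNonZero(x).mean((0,1)))
a=t["pixels"][235:295,335:415];b=s["pixels"][240:340,260:393]
o=np.zeros((300,800,3),np.uint8);o[:,:400]=cv2.resize(a,(400,300));o[:,400:]=cv2.resize(b,(400,300));cv2.imwrite("pics/p11.png",o)
E
```

```text
time_s: 36.52
tool_pos: [0.5041, -0.0793, -0.0128]
tool_rot: [180.0, -0.0, 3.1]
force: [-0.1, -0.2, 0.4]
grip_width: 0.0601
grasp_force: 0.0
time_s: 37.52
tool_pos: [0.4604, -0.2265, 0.1868]
tool_rot: [179.9, 0.0, 2.7]
force: [0.9, 0.6, 0.5]
grip_width: 0.0609
grasp_force: 0.0
{'n': 1707, 'yaw': np.float64(-0.004), 'lean': np.float64(-0.095), 'y0': np.float64(-9.1), 'rms': np.float64(0.82)} {'n': 1546, 'yaw': np.float64(-0.001), 'lean': np.float64(0.005), 'y0': np.float64(-9.1), 'rms': np.float64(0.91)} {'n': 537, 'yaw': np.float64(0.005), 'lean': np.float64(0.006), 'y0': np.float64(-9.5), 'rms': np.float64(1.04)}
red [263. 183.] 274 ctr [0.5012 0.5335 0.0136] ext [0.049 0.108 0.032]
red [235. 195.] 294 ctr [0.4087 0.4867 0.0139] ext [0.047 0.104 0.032]
red [318. 322.] 167 ctr [ 0.4846 -0.1692  0.1232] ext [0.068 0.194 0.211]
red [372. 259.] 162 ctr [ 0.5045 -0.0773  0.0297] ext [0.034 0.035 0.02 ]
red [113. 267.] 414 ctr [0.5001 0.5119 0.0155] ext [0.051 0.056 0.035]
red [133. 307.] 419 ctr [0.4084 0.4657 0.0157] ext [0.049 0.055 0.035]Traceback (most recent call last):
  File "<stdin>", line 6, in <module>
AttributeError: 'NoneType' object has no attribute 'mean'
```

```bash
python3 - <<'E'
from h import *
from cell import env
s=env.read_camera("side");t=env.read_camera("top")
W=cloud(t);m=cv2.inRange(cv2.cvtColor(t["pixels"],cv2.COLOR_BGR2HSV),(0,150,60),(8,255,255))>0
m[:,:300]=0;print("ring z",np.percentile(W[m][:,2],[10,50,90]))
x=cv2.findNonZero(cv2.inRange(cv2.cvtColor(s["pixels"],cv2.COLOR_BGR2HSV),(45,120,60),(80,255,255)));print("green side",None if x is None else x.mean((0,1)))
a=t["pixels"][235:295,335:415];b=s["pixels"]
o=np.zeros((480,800,3),np.uint8);o[:120,640:]=cv2.resize(a,(160,120));o[:,:640]=b;cv2.imwrite("pics/p11.png",o)
E
```

```text
ring z [0.02891814 0.03364387 0.03682015]
green side [321.1264 463.2448]
```

View pics/p11.png

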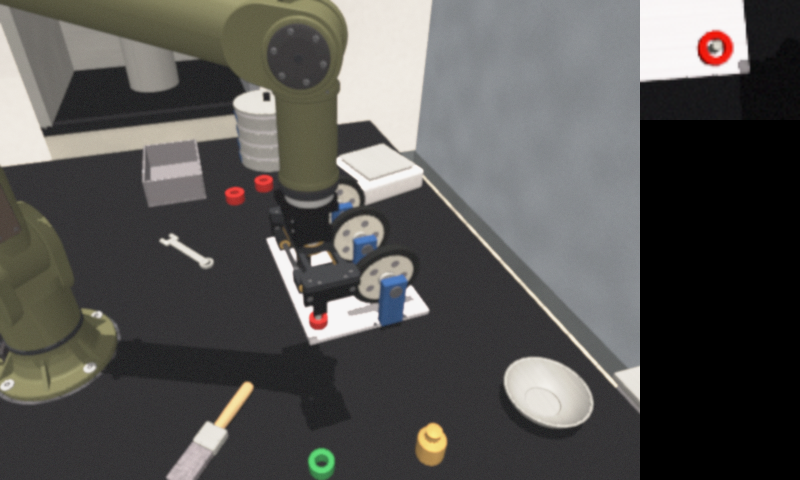

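The side view shows the ring at the foot of post c at (318,321), the green ring at (321,463), unmoved, and the weight in place at (431,444). The top inset shows the post centred in the ring, whose top is at z≈0.034, so it is fully down. One clearance check first, then I'll hand in.

```bash
python3 - <<'E'
from h import *
from cell import env
s=env.read_camera("side");o=env.get_obs();p=o["tool_pos"];q=proj(s,p+[0,0,.035])[0];print(p,q,o["force"],o["grip_width"])
W=cloud(s);u,v=q.astype(int);print(W[v-25:v+6:5,u-20:u+21:10].round(3).tolist())
print(np.median(W[270:290,315:345].reshape(-1,3),0))
E
```

```text
[ 0.46215394 -0.22012133  0.18714677] [312.65253146 297.22286161] [-0.55202226 -0.42534661 -0.35626465] 0.06091832695863253
[[[0.492, 0.095, 0.01], [0.437, -0.269, 0.318], [0.445, -0.293, 0.336], [0.457, -0.297, 0.337], [0.469, -0.3, 0.336]], [[0.487, 0.077, 0.011], [0.43, -0.299, 0.336], [0.442, -0.302, 0.335], [0.454, -0.307, 0.337], [0.466, -0.309, 0.336]], [[0.483, 0.058, 0.013], [0.429, -0.303, 0.331], [0.44, -0.311, 0.336], [0.452, -0.315, 0.336], [0.464, -0.315, 0.333]], [[0.48, 0.044, 0.01], [0.432, -0.285, 0.307], [0.438, -0.317, 0.333], [0.451, -0.316, 0.329], [0.465, -0.313, 0.323]], [[0.476, 0.027, 0.012], [0.432, -0.286, 0.299], [0.439, -0.315, 0.322], [0.452, -0.314, 0.319], [0.466, -0.309, 0.31]], [[0.474, 0.017, 0.006], [0.494, 0.007, 0.01], [0.44, -0.307, 0.307], [0.453, -0.309, 0.305], [0.467, -0.306, 0.299]], [[0.471, 0.008, 0.0], [0.489, -0.011, 0.013], [0.44, -0.307, 0.298], [0.453, -0.307, 0.295], [0.551, -0.027, 0.011]]]
[ 0.46284537 -0.31192549  0.33509258]
```

The gripper is well clear, above z 0.2 near y −0.22.

```bash
python3 -c "
from cell import env
print(env.sign_off())"
```

```text
the job is handed in; nothing more can be done
None
```

I've handed the job in: the right wheel (c) was the loose one, it was rocked to its left and then its right stop at an estimated 6 N or less and left leaning right at about −0.095 rad, and the 40 mm red ring lies flat around its post; the green ring and weight showed no movement in the last side view, the jar was not rechecked, wheels a and b were not pushed, and sign-off returned no verdict.

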